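# Bring a flat bar from the stock rack into the drill jig

## Robot

A 6-joint arm with a two-finger parallel gripper is mounted at the origin on a cart in front of the work surface, level with it; the furniture and walls round the work are solid. World frame = base frame: x ahead of the robot, y to its left, z up, the work surface at z = 0. Lengths are in m, angles in rad, forces in N, time in s.
With the tool pointing down it reaches from about 0.425 to 0.95 m from the base axis. Payload 3.5 kg.
Tool frame: the origin (TCP) lies at the very end of the fingers, on their centre line; the grasp point (between the pads) lies behind it (ctrl.grasp_offset is the z of the grasp point in the tool frame, in m); z points along the fingers, x is the direction in which the jaws open and shut, and the axes are right-handed (so a half turn about z gives the same grasp; the last joint's range is limited). The gripper opens to 85 mm and grips with 20 to 120 N. Pads are 22 mm wide; open, the fingers measure 114 mm over their backs; the gripper's body (76 mm by 85 mm) begins 54 mm behind the grasp point. The pads swing forward as they close: fully open they stand 13 mm farther back than shut.
Start: joints at [0.951, 0.286, 1.577, -0, 1.279, -0.15], TCP at [0.306, 0.602, 0.231] pointing down, gripper open.
Joint ranges: [-2.77, 2.77], [-0.9, 2.22], [0.21, 2.48], [-1.53, 4.67], [0.24, 2.81], [-2.84, 2.84]. Speed limits (rad/s): [2.79, 2.79, 3.14, 3.14, 3.14, 3.14].

## Interface

Orientations are given as a unit quaternion [x, y, z, w].
In Python, from plant import ctrl gives the robot as it stands.
- The arm moves only by the shell command python3 -m jog 'ROWS' [FORCE]. ROWS is JSON, a list of rows, each an object with "grip": the closure, from 0 (fully open) to 1 (shut); "xyz": the shift along the tool's x, y, z in m, a list of three; "dr": the turn, a rotation vector about the tool's x, y, z in rad, a list of three. A call has 1 to 12 rows; each row is the pose to reach, as a shift and turn from the pose commanded when the call began, along the tool's axes at that moment; what a row does not reach only later rows make up. A row lasts 1/12 s, in which the tool goes at most 41.7 mm and 7.16 degrees, less where a joint would pass 70% of its speed; a pose out of reach is approached as far as the arm can. A call with a gripper value outside its range is refused whole. The fingers move at their own pace and stop on an object; FORCE is the grip in N (left out, the last holds). Time passes only in rows, so rows that repeat a pose let the fingers close. It gives the time, the measured TCP pose, the force and the opening at its end, in the units of the state.
- ctrl.get_state(): the state, without advancing time (a new reading comes with each control period).
- ctrl.read_camera(name): name is "scene" or "top"; returns the picture (480x640x3 uint8, red, green, blue); there is no depth.
- ctrl.get_calibration(name): a dict with "mtx" (3x3 intrinsics, pixels), "R" (3x3) and "t" (3): a world point X has camera coordinates R X + t. Camera axes: x right, y down, z forward; pixel columns grow to the right and rows downward; lengths in m; the calibration is good to about 2 mm. A picture is of the moment at which its call begins. get_calibration takes no time and is no camera call.
- ctrl.sign_off(): hands the job in, once; it reports no verdict.
The state is a dict: "time": time; "qpos": joint angles; "dq": joint speeds; "joint_efforts": joint torques, N m; "eef_pos": TCP position; "tcp_rot": TCP orientation; "contact_force": force on the tool from outside, world axes, zero at the start; "wrist_torque": the same for the moment, N m; "opening": opening from 0.0 (shut) to 1.0 (fully open).
Only numpy, scipy, OpenCV 4.12 (cv2) and the standard library are available. Lean on these libraries where they do the work, as an engineer would, in place of code of your own. Each camera call takes 0.05 s, during which the arm holds its last target.

## Task

Draw the flat steel bar out of the low stock rack, let go of it on the bench, then take it again and slide it along the bench, without lifting it, into the drill jig, yellow end first under the bush plate. Push it home gently, without ramming the jig, until it is flush along the fence and against the end stop, flat on the bench. Leave the tape measure, mug, masking tape and paste tin where they are.

Things in the scene. Friction and masses are not known exactly. Their poses are not given: they have to be found in the camera images.
- bar: loose flat steel bar offcut, 55 x 150 x 10 mm, about 0.5 kg, dark grey with the last 30 mm of one end painted yellow. Origin: centre of its underside. Its y axis runs along the 150 mm, the yellow end is at y = -75 mm and the plain end at y = +75 mm; x across the 55 mm; z up. It starts in the rack with 57 to 65 mm of its yellow end showing. It must stay within 30 mm of the bench.
- painted_end (a point): centre of the yellow end face of the bar (5 mm above the underside)
- plain_end (a point): centre of the plain end face of the bar (5 mm above the underside)
- rack: stock rack, fixed to the bench: two plywood cheeks 24 mm high and a blue cover plate, 86 mm wide, 110 mm deep, 30 mm high over all. Origin on the bench at the middle of its mouth; the inside runs from y = 0 (mouth) to y = +100 mm (back wall), is 66 mm wide in x and 24 mm high. The bar comes out along the rack's -y.
- jig: drill jig, fixed to the bench: an aluminium L of fence and end stop, 22 mm high, with a dark bush plate over its corner; open on its -x side and its +y end. Origin and axes are those of the bar when it lies home: the bar goes in along -y, yellow end first. Bar and jig may press on each other with at most 40 N.
- fence_face (a point): point on the bench on the face of the jig's fence, 27.5 mm in the jig's +x from its origin; the face runs along the jig's y from -100 to +75 mm, the fence is 24 mm thick
- stop_face (a point): point on the bench on the face of the jig's end stop, 75 mm in the jig's -y from its origin; the face runs along the jig's x, from -32.5 mm to the fence
- bush (a point): top of the brass drill bush on the bush plate, 35 mm above the bench. In the jig's frame the plate covers y = -100 to -32 mm and x = -32.5 to +51.5 mm, its underside 22 mm and its top 30 mm above the bench; screw heads on it reach 33 mm
- tape_measure: bystander: yellow tape measure, 72 x 79 x 36 mm, origin at the centre of its underside
- mug: bystander: pale mug, 72 x 101 x 92 mm, origin at the centre of its underside
- masking_tape: bystander: roll of masking tape lying flat, 100 mm across, 24 mm high, origin at the centre of its underside
- paste_tin: bystander: green tin with a pale lid, 69 mm across, 46 mm high, origin at the centre of its underside

How it is judged:
By the outcome, as a careful person would: the job done as asked, in the order asked, and still so for the second after the job is handed in, with the robot touching nothing.
It also fails if it takes over 72 s, if anything falls off the work surface, if the arm or the gripper's body presses on something with over 40 N, if the wrist force passes 120 N, or if a joint passes its speed limit or range.

## Working session

There is one attempt and no reset: what is moved stays moved. The work goes in short steps, Python scripts to look and compute and a shell command to move; the robot and the scene stay as the last step left them, time stands still between calls to the robot, and variables do not carry over. Pictures are saved under pics/ and viewed, and the job is handed in when it is done.

```bash
ls; mkdir -p pics; cat > h.py <<'E'
import numpy as np,cv2
from plant import ctrl
def shot(name,fn):
    im=ctrl.read_camera(name); cv2.imwrite('pics/'+fn+'.png',cv2.cvtColor(im,cv2.COLOR_RGB2BGR)); return im
def ray(name,uv,z):
    c=ctrl.get_calibration(name); K=np.array(c['mtx']);R=np.array(c['R']);t=np.array(c['t'])
    C=-R.T@t; d=R.T@np.linalg.solve(K,np.array([uv[0],uv[1],1.]))
    return C+d*(z-C[2])/d[2]
def proj(name,X):
    c=ctrl.get_calibration(name); p=np.array(c['mtx'])@(np.array(c['R'])@np.array(X,float)+np.array(c['t'])); return p[:2]/p[2]
E
python3 - <<'E'
from h import *
np.set_printoptions(precision=4,suppress=True)
for n in('scene','top'):
    shot(n,n+'0'); c=ctrl.get_calibration(n); R=np.array(c['R']);print(n,-R.T@np.array(c['t']),c['mtx'],R)
print(ctrl.get_state(),ctrl.grasp_offset)
E
```

```text
pics
scene [ 0.181  -0.8511  1.2283] [[602.5726   0.     321.475 ]
 [  0.     602.5726 245.4265]
 [  0.       0.       1.    ]] [[ 0.885  -0.4653 -0.0138]
 [-0.3712 -0.6875 -0.6241]
 [ 0.2809  0.5575 -0.7812]]
top [0.4075 0.0039 1.1174] [[449.9801   0.     322.8805]
 [  0.     449.9801 237.1173]
 [  0.       0.       1.    ]] [[-0.0227 -0.9997 -0.0032]
 [-0.9857  0.0229 -0.167 ]
 [ 0.1671 -0.0006 -0.9859]]
{'time': 0.1, 'qpos': array([ 0.951 ,  0.2871,  1.578 , -0.    ,  1.2786, -0.15  ]), 'dq': array([-0.0019, -0.0016, -0.0043, -0.0001,  0.    , -0.0021]), 'joint_efforts': array([  0.0004, -40.7297, -29.3701,  -0.0001,   0.0034,   0.    ]), 'eef_pos': array([0.3052, 0.6014, 0.23  ]), 'tcp_rot': array([ 0.8523,  0.5231, -0.001 ,  0.0004]), 'contact_force': array([ 0.2677, -0.6443,  0.9442]), 'wrist_torque': array([ 0.0281, -0.0894,  0.0031]), 'opening': 1.0026170021612244} -0.0187
```

View pics/scene0.png

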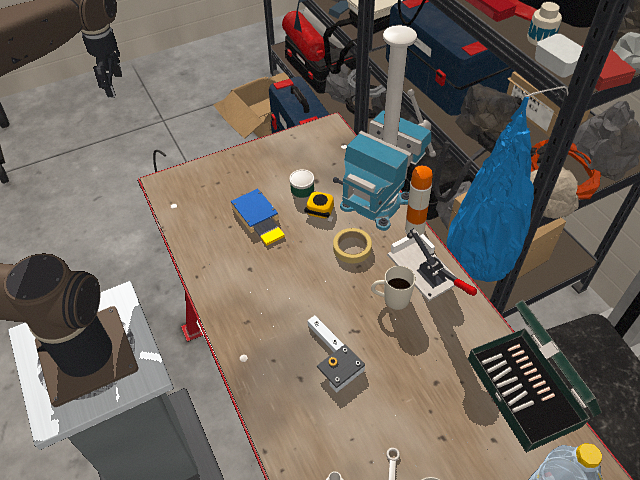

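View pics/top0.png

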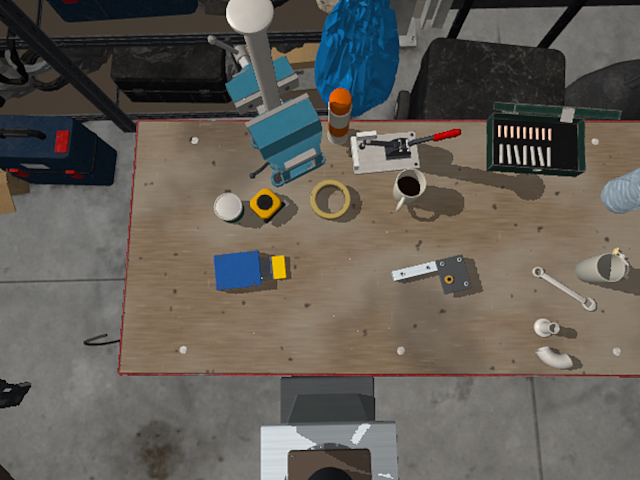

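Top view: rack cover at about (237,271), yellow bar end at (280,267), jig with its plate at (455,275) and fence reaching left to (393,275). The tape roll (330,199) and the mug (408,185) lie farther from the base. I'll zoom in.

```bash
python3 - <<'E'
import cv2
t=cv2.imread('pics/top0.png');s=cv2.imread('pics/scene0.png')
cv2.imwrite('pics/z1.png',cv2.resize(t[240:300,205:305],None,fx=8,fy=8,interpolation=cv2.INTER_CUBIC))
cv2.imwrite('pics/z2.png',cv2.resize(t[240:310,380:480],None,fx=8,fy=8,interpolation=cv2.INTER_CUBIC))
cv2.imwrite('pics/z3.png',cv2.resize(s[180:260,220:320],None,fx=7,fy=7,interpolation=cv2.INTER_CUBIC))
cv2.imwrite('pics/z4.png',cv2.resize(s[310:400,295:380],None,fx=6.5,fy=6.5,interpolation=cv2.INTER_CUBIC))
E
```

```text
(no output)
```

View pics/z1.png

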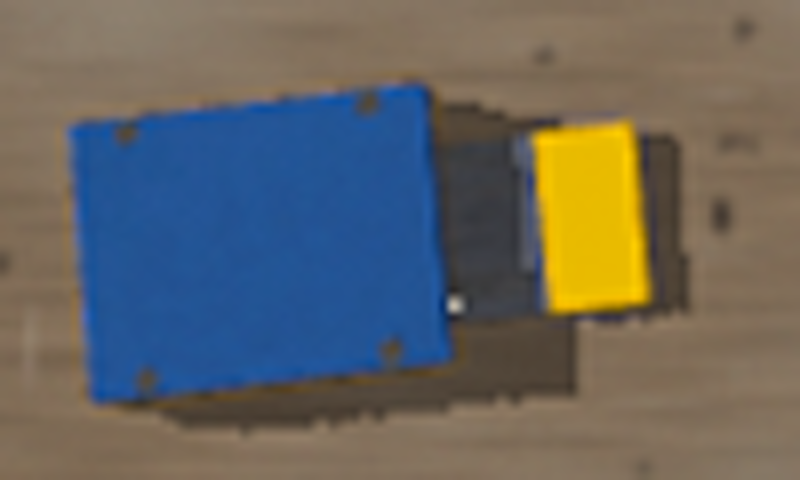

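View pics/z2.png

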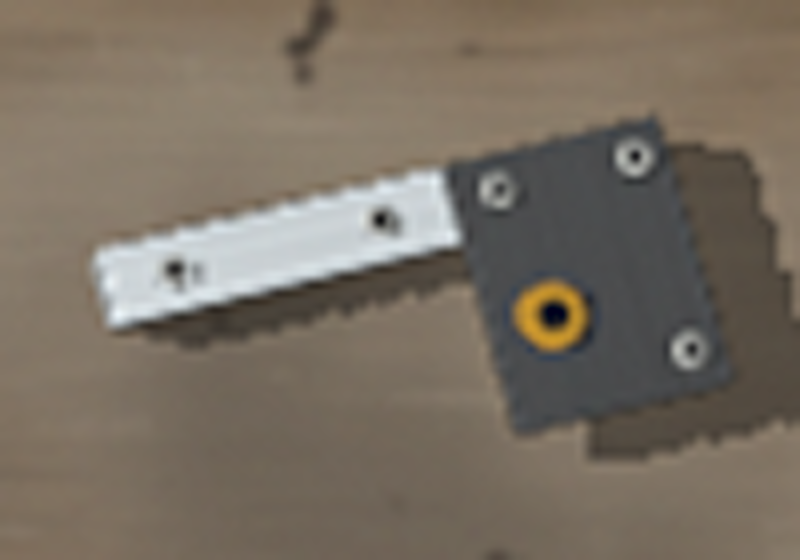

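View pics/z3.png

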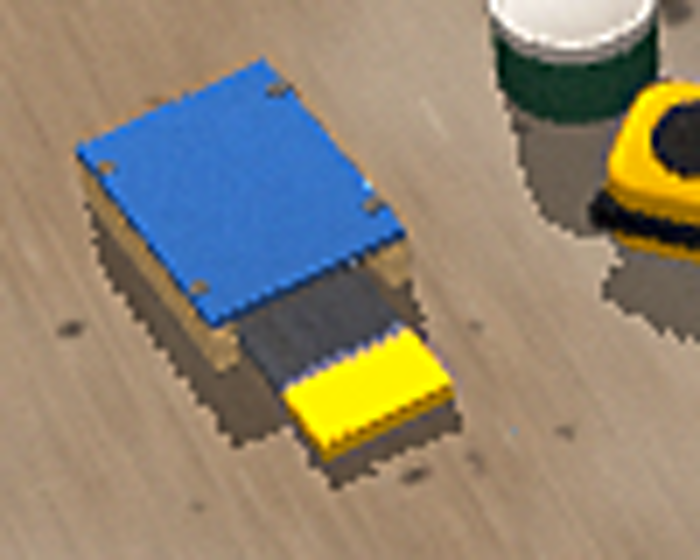

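View pics/z4.png

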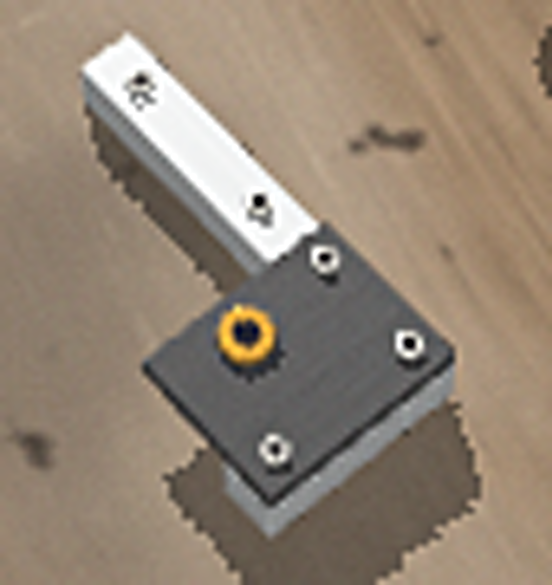

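```bash
cat > m.py <<'E'
from h import *
np.set_printoptions(precision=4,suppress=True)
def mask(im,lo,hi,roi):
    hsv=cv2.cvtColor(im,cv2.COLOR_RGB2HSV); m=cv2.inRange(hsv,np.array(lo),np.array(hi)); o=np.zeros_like(m)
    x0,y0,x1,y1=roi; o[y0:y1,x0:x1]=m[y0:y1,x0:x1]; return o
def big(m):
    cs,_=cv2.findContours(m,cv2.RETR_EXTERNAL,cv2.CHAIN_APPROX_NONE); return max(cs,key=cv2.contourArea)
def wrect(cam,m,z):
    # contour pixels -> world plane, then min area rect
    c=big(m).reshape(-1,2); W=np.array([ray(cam,p,z)[:2] for p in c])
    r=cv2.minAreaRect((W*1000).astype(np.float32)); return r
def show(n,r): print(n,'c',np.round(r[0],1),'size',np.round(r[1],1),'corners',np.round(cv2.boxPoints(r),1).tolist())
E
python3 - <<'E'
from m import *
t=cv2.cvtColor(cv2.imread('pics/top0.png'),cv2.COLOR_BGR2RGB);s=cv2.cvtColor(cv2.imread('pics/scene0.png'),cv2.COLOR_BGR2RGB)
B=((100,120,60),(125,255,255)); Y=((20,180,120),(35,255,255))
for cam,im,rb,ry,rj in(('top',t,(205,240,270,300),(265,240,305,300),(380,240,480,310)),('scene',s,(220,180,290,245),(255,220,295,250),(295,310,380,400))):
    show(cam+' cover',wrect(cam,mask(im,*B,rb),.030))
    show(cam+' yellow',wrect(cam,mask(im,*Y,ry),.010))
    show(cam+' fence',wrect(cam,mask(im,(0,0,185),(180,40,255),rj),.022))
    m=mask(im,(0,0,55),(180,60,100),rj); m=cv2.morphologyEx(m,cv2.MORPH_CLOSE,np.ones((5,5)));cv2.imwrite('pics/m_%s.png'%cam,cv2.resize(m[rj[1]:rj[3],rj[0]:rj[2]],None,fx=5,fy=5))
    show(cam+' plate',wrect(cam,m,.030))
    bm=mask(im,(15,150,100),(25,255,255),rj); c=big(bm); (u,v),_=cv2.minEnclosingCircle(c); print('bush',ray(cam,(u,v),.035))
E
```

```text
top cover c [516.2 212.5] size [ 84.7 109.2] corners [[468.8999938964844, 262.8999938964844], [479.20001220703125, 154.1999969482422], [563.5, 162.10000610351562], [553.2999877929688, 270.8999938964844]]
top yellow c [523.5 114.1] size [57.  31.2] corners [[493.6000061035156, 127.0999984741211], [496.5, 96.0], [553.2999877929688, 101.19999694824219], [550.4000244140625, 132.1999969482422]]
top fence c [ 505.4 -217.4] size [ 21.8 107.3] corners [[483.3999938964844, -167.3000030517578], [506.1000061035156, -272.1000061035156], [527.4000244140625, -267.5], [504.79998779296875, -162.60000610351562]]
top plate c [ 478.2 -270.2] size [ 99.5 198.7] corners [[408.8999938964844, -183.39999389648438], [450.29998779296875, -377.70001220703125], [547.5999755859375, -357.0], [506.20001220703125, -162.6999969482422]]
bush [ 0.482  -0.2959  0.035 ]
scene cover c [513.3 207.9] size [ 84.7 109.7] corners [[465.6000061035156, 258.20001220703125], [476.70001220703125, 149.0], [561.0, 157.60000610351562], [549.9000244140625, 266.79998779296875]]
scene yellow c [520.5 108.3] size [58.4 38.3] corners [[489.70001220703125, 124.5999984741211], [493.29998779296875, 86.5], [551.4000244140625, 91.9000015258789], [547.7999877929688, 130.10000610351562]]
scene fence c [ 503.4 -218.9] size [ 23.  103.5] corners [[481.29998779296875, -170.6999969482422], [503.1000061035156, -271.8999938964844], [525.5999755859375, -267.1000061035156], [503.79998779296875, -165.89999389648438]]
scene plate c [ 464.3 -293. ] size [123.9 147.7] corners [[374.0, -259.3999938964844], [447.0, -387.8999938964844], [554.7000122070312, -326.6000061035156], [481.70001220703125, -198.1999969482422]]
bush [ 0.4798 -0.2992  0.035 ]
```

The sizes check out: cover 85x109 against 86x110, yellow 57x31 against 55x30, visible fence strip 22x107 against 24x107. The two views differ by 2–4 mm, so I'll average them. Next is a helper to work out tool-frame shifts, and the jig and bar frames.

```bash
cat > g.py <<'E'
from m import *
from scipy.spatial.transform import Rotation as Rt
def frame(yaw): y=np.radians(yaw); return np.array([np.cos(y),np.sin(y)]),np.array([-np.sin(y),np.cos(y)])
def st():
    s=ctrl.get_state(); R=Rt.from_quat(s['tcp_rot']).as_matrix(); yaw=np.degrees(np.arctan2(R[1,0],R[0,0]))
    print('t %.2f tcp'%s['time'],s['eef_pos']*1000,'yaw %.2f'%yaw,'tilt',R[:,2],'F',s['contact_force'],'open %.3f'%s['opening'],'q',s['qpos']); return s,R,yaw
def to(x,y,z,yaw):  # mm, deg -> tool shift m & dr
    s,R,y0=st(); d=R.T@(np.array([x,y,z])/1000-s['eef_pos'])
    ex,ey=frame(yaw); Rd=np.column_stack([[*ex,0],[ey[0]*-1,ey[1]*-1,0],[0,0,-1]])
    dr=Rt.from_matrix(R.T@Rd).as_rotvec()
    print('xyz',d,'dr',dr)
E
python3 - <<'E'
from g import *
for c,d,yaw in(((516.2,212.5),0,5.6),((513.3,207.9),0,5.6)):
    ex,ey=frame(yaw); print('mouth',np.array(c)-55*ey)
for c in((505.4,-217.4),(503.4,-218.9)):
    ex,ey=frame(12.2); print('jig O',np.array(c)-39.5*ex-21.5*ey)
to(521.2,124.6,80,5.4)
E
```

```text
mouth [521.5671 157.7625]
mouth [518.6671 153.1625]
jig O [ 471.3356 -246.7618]
jig O [ 469.3356 -248.2618]
t 0.10 tcp [305.2014 601.381  230.0479] yaw 63.08 tilt [-0.0013 -0.0018 -1.    ] F [ 0.2677 -0.6443  0.9442] open 1.003 q [ 0.951   0.2871  1.578  -0.      1.2786 -0.15  ]
xyz [-0.327   0.4085  0.1506] dr [0.0008 0.0021 1.0067]
```

```bash
python3 -m jog '[{"grip":0,"xyz":[-0.033,0.041,0],"dr":[0,0,0.1]},{"grip":0,"xyz":[-0.065,0.082,0],"dr":[0,0,0.2]},{"grip":0,"xyz":[-0.098,0.123,0],"dr":[0,0,0.3]},{"grip":0,"xyz":[-0.131,0.163,0],"dr":[0,0,0.4]},{"grip":0,"xyz":[-0.164,0.204,0],"dr":[0,0,0.5]},{"grip":0,"xyz":[-0.196,0.245,0],"dr":[0,0,0.6]},{"grip":0,"xyz":[-0.229,0.286,0],"dr":[0,0,0.7]},{"grip":0,"xyz":[-0.262,0.327,0.02],"dr":[0,0,0.8]},{"grip":0,"xyz":[-0.294,0.368,0.05],"dr":[0,0,0.9]},{"grip":0,"xyz":[-0.327,0.4085,0.08],"dr":[0.001,0.002,1.007]},{"grip":0,"xyz":[-0.327,0.4085,0.11],"dr":[0.001,0.002,1.007]},{"grip":0,"xyz":[-0.327,0.4085,0.11],"dr":[0.001,0.002,1.007]}]' 60; python3 - <<'E'
from g import *
to(521.2,124.6,40,5.4)
E
```

```text
time: 1.1
eef_pos: [0.5047, 0.1626, 0.1499]
tcp_rot: [0.999, 0.047, 0.001, -0.001]
contact_force: [0.3, 0.1, 0.1]
opening: 1.002
t 1.10 tcp [504.7389 162.6008 149.9144] yaw 5.34 tilt [ 0.0028  0.0021 -1.    ] F [0.2695 0.0506 0.1263] open 1.002 q [0.1194 0.0496 2.003  0.002  1.0859 0.0252]
xyz [0.0125 0.0396 0.1099] dr [-0.0019 -0.003  -0.001 ]
```

```bash
python3 -m jog '[{"grip":0,"xyz":[0.0125,0.0396,0.02],"dr":[-0.002,-0.003,0]},{"grip":0,"xyz":[0.0125,0.0396,0.05],"dr":[-0.002,-0.003,0]},{"grip":0,"xyz":[0.0125,0.0396,0.08],"dr":[-0.002,-0.003,0]},{"grip":0,"xyz":[0.0125,0.0396,0.09],"dr":[-0.002,-0.003,0]},{"grip":0,"xyz":[0.0125,0.0396,0.09],"dr":[-0.002,-0.003,0]},{"grip":0,"xyz":[0.0125,0.0396,0.09],"dr":[-0.002,-0.003,0]}]'; python3 - <<'E'
from g import *
to(521.2,124.6,0,5.4)
a=shot('top','t1');b=shot('scene','s1')
cv2.imwrite('pics/z5.png',np.hstack([cv2.resize(cv2.imread('pics/t1.png')[220:320,205:305],None,fx=4,fy=4,interpolation=2),cv2.resize(cv2.imread('pics/s1.png')[170:270,220:320],None,fx=4,fy=4,interpolation=2)]))
E
```

```text
time: 1.6
eef_pos: [0.5201, 0.1267, 0.0602]
tcp_rot: [0.999, 0.047, -0.001, 0.0]
contact_force: [0.4, 0.0, 0.1]
opening: 1.004
t 1.60 tcp [520.0866 126.7052  60.1947] yaw 5.42 tilt [-0.0026 -0.0004 -1.    ] F [0.4242 0.024  0.0761] open 1.004 q [ 0.0495  0.1937  2.0331 -0.0004  0.9174 -0.0449]
xyz [0.0011 0.0022 0.0602] dr [0.0002 0.0026 0.0003]
```

View pics/z5.png

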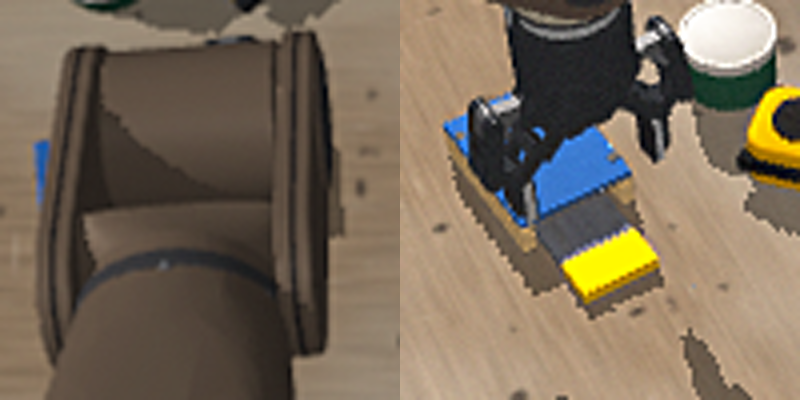

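Both views place the open jaws straddling the bar, clear of the tin and the tape measure. I'll descend and grip.

```bash
python3 -m jog '[{"grip":0,"xyz":[0.001,0.002,0.02],"dr":[0,0.002,0]},{"grip":0,"xyz":[0.001,0.002,0.04],"dr":[0,0.002,0]},{"grip":0,"xyz":[0.001,0.002,0.055],"dr":[0,0.002,0]},{"grip":0,"xyz":[0.001,0.002,0.06],"dr":[0,0.002,0]},{"grip":0,"xyz":[0.001,0.002,0.06],"dr":[0,0.002,0]},{"grip":0.15,"xyz":[0.001,0.002,0.06],"dr":[0,0.002,0]},{"grip":0.25,"xyz":[0.001,0.002,0.06],"dr":[0,0.002,0]},{"grip":0.3,"xyz":[0.001,0.002,0.06],"dr":[0,0.002,0]},{"grip":0.3,"xyz":[0.001,0.002,0.06],"dr":[0,0.002,0]}]' 40; python3 - <<'E'
from g import *
st()
E
```

```text
time: 2.45
eef_pos: [0.5223, 0.1245, 0.0013]
tcp_rot: [0.999, 0.047, 0.001, 0.0]
contact_force: [0.7, 1.3, -0.4]
opening: 0.703
t 2.45 tcp [522.282  124.5359   1.3462] yaw 5.39 tilt [ 0.0025 -0.0001 -1.    ] F [ 0.6901  1.3321 -0.3967] open 0.703 q [ 0.0451  0.2977  2.0427 -0.0003  0.7987 -0.0487]
```

```bash
python3 -m jog '[{"grip":0.4,"xyz":[0,0,0.001],"dr":[0,0,0]},{"grip":0.5,"xyz":[0,0,0.001],"dr":[0,0,0]},{"grip":0.6,"xyz":[0,0,0.001],"dr":[0,0,0]},{"grip":0.6,"xyz":[0,0,0.001],"dr":[0,0,0]},{"grip":0.6,"xyz":[0,0,0.001],"dr":[0,0,0]}]' 60; python3 - <<'E'
from g import *
st()
b=shot('scene','s2')
cv2.imwrite('pics/z6.png',cv2.resize(b[180:260,220:320,::-1],None,fx=7,fy=7,interpolation=2))
E
```

```text
time: 2.87
eef_pos: [0.5223, 0.1245, 0.0012]
tcp_rot: [0.999, 0.047, 0.001, 0.0]
contact_force: [-4.2, -0.6, 9.8]
opening: 0.622
t 2.87 tcp [522.2957 124.5331   1.2178] yaw 5.38 tilt [ 0.0012 -0.0002 -1.    ] F [-4.158  -0.5777  9.7976] open 0.622 q [ 0.0451  0.2985  2.042  -0.0003  0.7999 -0.0486]
```

View pics/z6.png

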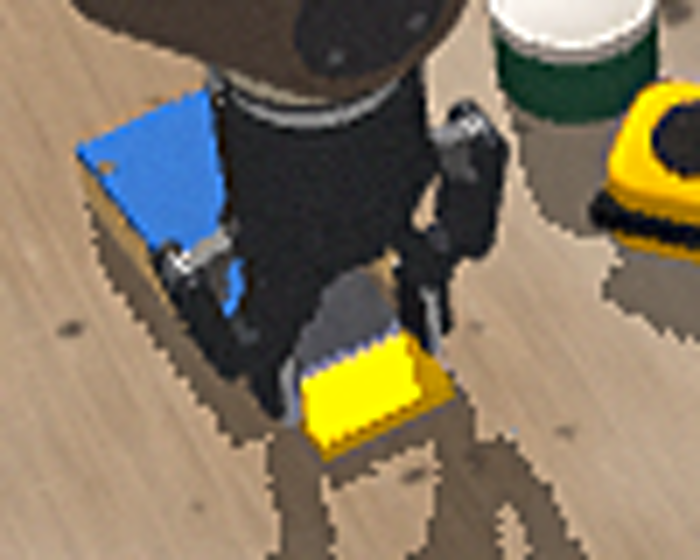

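The jaws hold the bar (opening 0.622, about 53 mm) and the yellow end is in view. I'll draw it out along tool +y, easing the downward press a little.

```bash
python3 -m jog '[{"grip":0.6,"xyz":[0,0.004,-0.0005],"dr":[0,0,0]},{"grip":0.6,"xyz":[0,0.012,-0.0005],"dr":[0,0,0]},{"grip":0.6,"xyz":[0,0.022,-0.0005],"dr":[0,0,0]},{"grip":0.6,"xyz":[0,0.032,-0.0005],"dr":[0,0,0]},{"grip":0.6,"xyz":[0,0.042,-0.0005],"dr":[0,0,0]},{"grip":0.6,"xyz":[0,0.042,-0.0005],"dr":[0,0,0]}]'; python3 - <<'E'
from g import *
st()
E
```

```text
time: 3.42
eef_pos: [0.5268, 0.0823, 0.0013]
tcp_rot: [0.999, 0.046, 0.001, -0.0]
contact_force: [-0.5, 1.0, 5.4]
opening: 0.619
t 3.42 tcp [526.758   82.2581   1.2855] yaw 5.31 tilt [ 0.0028  0.0005 -1.    ] F [-0.4945  0.9776  5.3703] open 0.619 q [-0.0358  0.2907  2.0522  0.0009  0.796  -0.1291]
```

```bash
python3 -m jog '[{"grip":0.6,"xyz":[0,0.012,0],"dr":[0,0,0]},{"grip":0.6,"xyz":[0,0.024,0],"dr":[0,0,0]},{"grip":0.6,"xyz":[0,0.036,0],"dr":[0,0,0]},{"grip":0.6,"xyz":[0,0.048,0],"dr":[0,0,0]},{"grip":0.6,"xyz":[0,0.06,0],"dr":[0,0,0]},{"grip":0.6,"xyz":[0,0.072,0],"dr":[0,0,0]},{"grip":0.6,"xyz":[0,0.084,0],"dr":[0,0,0]},{"grip":0.6,"xyz":[0,0.095,0],"dr":[0,0,0]},{"grip":0.6,"xyz":[0,0.1,0],"dr":[0,0,0]},{"grip":0.6,"xyz":[0,0.1,0],"dr":[0,0,0]}]'; python3 - <<'E'
from g import *
st()
b=shot('scene','s3')
cv2.imwrite('pics/z7.png',cv2.resize(b[170:320,210:360,::-1],None,fx=4,fy=4,interpolation=2))
E
```

```text
time: 4.25
eef_pos: [0.536, -0.0171, 0.0013]
tcp_rot: [0.999, 0.046, 0.001, -0.0]
contact_force: [-1.5, 2.3, 5.7]
opening: 0.618
t 4.25 tcp [536.0095 -17.0529   1.2844] yaw 5.29 tilt [ 0.0025  0.0008 -1.    ] F [-1.4935  2.2848  5.6868] open 0.618 q [-0.2217  0.2966  2.0443  0.0018  0.7984 -0.3152]
```

View pics/z7.png

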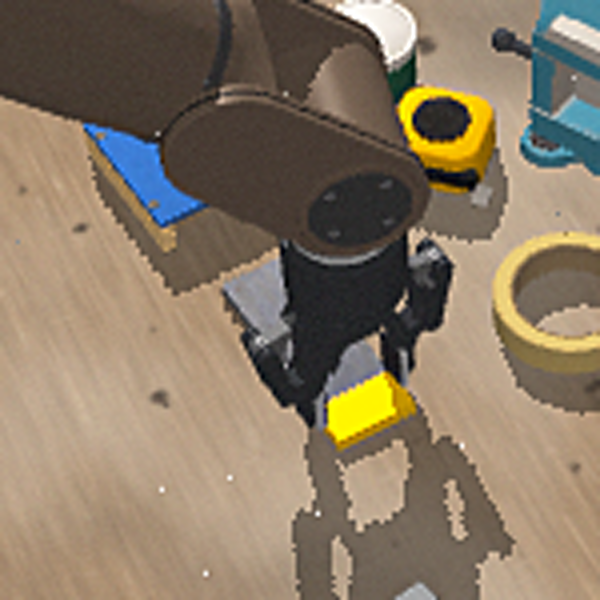

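The bar is wholly out, with its plain end clear of the mouth. Letting go and rising.

```bash
python3 -m jog '[{"grip":0.3,"xyz":[0,0,0],"dr":[0,0,0]},{"grip":0.2,"xyz":[0,0,0],"dr":[0,0,0]},{"grip":0.1,"xyz":[0,0,0],"dr":[0,0,0]},{"grip":0,"xyz":[0,0,0],"dr":[0,0,0]},{"grip":0,"xyz":[0,0,0],"dr":[0,0,0]},{"grip":0,"xyz":[0,0,-0.02],"dr":[0,0,0]},{"grip":0,"xyz":[0,0,-0.05],"dr":[0,0,0]},{"grip":0,"xyz":[0,0.03,-0.08],"dr":[0,0,0]},{"grip":0,"xyz":[0,0.07,-0.1],"dr":[0,0,0]},{"grip":0,"xyz":[0,0.11,-0.1],"dr":[0,0,0]},{"grip":0,"xyz":[0,0.15,-0.1],"dr":[0,0,0]},{"grip":0,"xyz":[0,0.15,-0.1],"dr":[0,0,0]}]'; python3 - <<'E'
from g import *
st()
b=shot('scene','s4');a=shot('top','t4')
cv2.imwrite('pics/z8.png',np.hstack([cv2.resize(b[170:320,210:360,::-1],None,fx=2.6,fy=2.6,interpolation=2),cv2.resize(a[200:350,205:355,::-1],None,fx=2.6,fy=2.6,interpolation=2)]))
E
```

```text
time: 5.3
eef_pos: [0.5502, -0.1731, 0.1015]
tcp_rot: [0.999, 0.044, 0.002, 0.003]
contact_force: [0.1, -0.3, -0.2]
opening: 1.001
t 5.30 tcp [ 550.2164 -173.0507  101.5432] yaw 5.08 tilt [ 0.0045 -0.0049 -1.    ] F [ 0.1311 -0.3417 -0.1988] open 1.001 q [-0.4796  0.2116  1.9214 -0.0027  1.0024 -0.5669]
```

View pics/z8.png

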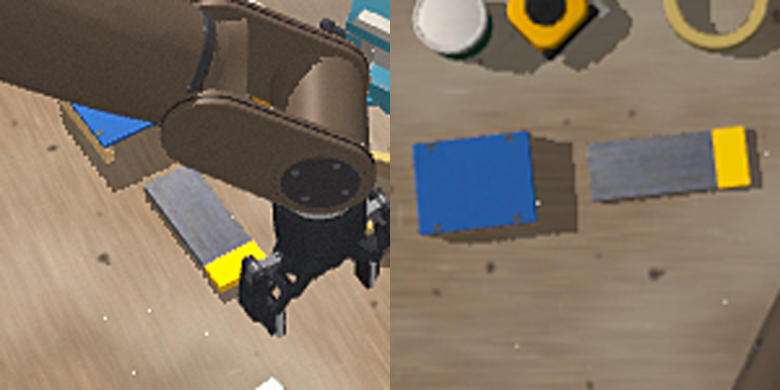

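Top view: the bar lies alone on the bench, yellow end right, about 20 px clear of the rack. Its axis ran through the grasp point when I let go, so it also tests the camera calibration against the robot.

```bash
python3 - <<'E'
from g import *
a=cv2.cvtColor(cv2.imread('pics/t4.png'),cv2.COLOR_BGR2RGB)
y=mask(a,(20,150,80),(35,255,255),(310,230,360,290)); show('yellow',wrect('top',y,.010))
hsv=cv2.cvtColor(a,cv2.COLOR_RGB2HSV); print(hsv[265,300],hsv[240,300],hsv[268,350])
g=mask(a,(90,0,60),(180,80,170),(278,245,332,285)); n=cv2.morphologyEx(g|y,cv2.MORPH_CLOSE,np.ones((3,3)))
cv2.imwrite('pics/m4.png',cv2.resize(n[240:290,270:360],None,fx=6,fy=6))
r=wrect('top',n,.010); show('bar',r)
c=np.array(r[0]); bx=cv2.boxPoints(r)
ex,ey=frame(5.3); gp=np.array([536.0,-17.05]); print('gp in bar frame',(gp-c)@ex,(gp-c)@ey)
E
```

```text
yellow c [537.1 -27.4] size [57.7 31.7] corners [[507.0, -14.100000381469727], [509.70001220703125, -45.70000076293945], [567.2000122070312, -40.79999923706055], [564.5, -9.199999809265137]]
[117  21 119] [ 16  70 146] [ 17  62 148]
bar c [531.9  31.5] size [ 57.7 150.1] corners [[496.6000061035156, 103.69999694824219], [509.70001220703125, -45.79999923706055], [567.2000122070312, -40.70000076293945], [554.0, 108.80000305175781]]
gp in bar frame -0.384825968832366 -48.73334698929116
```

View pics/m4.png

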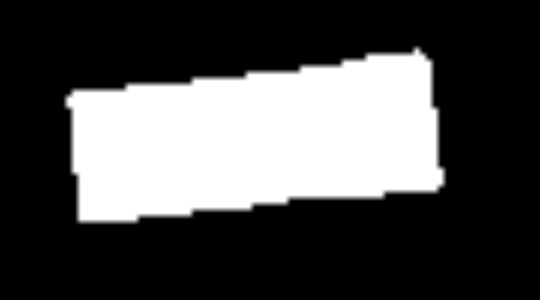

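```bash
python3 - <<'E'
from g import *
ex,ey=frame(5.0); p=np.array([531.7,31.0])+60*ey; print(p); to(*p,60,5.0)
E
```

```text
[526.4707  90.7717]
t 5.40 tcp [ 548.5348 -167.6505   99.5959] yaw 5.20 tilt [ 0.      0.0001 -1.    ] F [-1.1921  0.0118 -0.7352] open 1.000 q [-0.4735  0.2106  1.9266  0.0002  1.0044 -0.5644]
xyz [ 0.0015 -0.2594  0.0396] dr [-0.0001 -0.0001  0.0035]
```

```bash
python3 -m jog '[{"grip":0,"xyz":[0.001,-0.03,0],"dr":[0,0,0.003]},{"grip":0,"xyz":[0.0015,-0.07,0],"dr":[0,0,0.003]},{"grip":0,"xyz":[0.0015,-0.11,0],"dr":[0,0,0.003]},{"grip":0,"xyz":[0.0015,-0.15,0],"dr":[0,0,0.003]},{"grip":0,"xyz":[0.0015,-0.19,0],"dr":[0,0,0.003]},{"grip":0,"xyz":[0.0015,-0.225,0.01],"dr":[0,0,0.003]},{"grip":0,"xyz":[0.0015,-0.25,0.03],"dr":[0,0,0.003]},{"grip":0,"xyz":[0.0015,-0.2594,0.04],"dr":[0,0,0.003]},{"grip":0,"xyz":[0.0015,-0.2594,0.05],"dr":[0,0,0.003]},{"grip":0,"xyz":[0.0015,-0.2594,0.05],"dr":[0,0,0.003]}]'; python3 - <<'E'
from g import *
to(526.5,90.8,2,5.0)
E
```

```text
time: 6.23
eef_pos: [0.5234, 0.0928, 0.0469]
tcp_rot: [0.999, 0.047, -0.003, 0.0]
contact_force: [-1.2, 0.4, -0.9]
opening: 0.997
t 6.23 tcp [523.4349  92.7844  46.8994] yaw 5.34 tilt [-0.0052 -0.0005 -1.    ] F [-1.2023  0.3977 -0.9266] open 0.997 q [-0.0152  0.2098  2.0442 -0.0008  0.8927 -0.108 ]
xyz [0.0031 0.0023 0.0449] dr [0.0001 0.0052 0.006 ]
```

```bash
python3 -m jog '[{"grip":0,"xyz":[0,0,0],"dr":[0,0,0]},{"grip":0,"xyz":[0,0,0.015],"dr":[0,0,0]},{"grip":0,"xyz":[0,0,0.03],"dr":[0,0,0]},{"grip":0,"xyz":[0,0,0.04],"dr":[0,0,0]},{"grip":0,"xyz":[0,0,0.046],"dr":[0,0,0]},{"grip":0.1,"xyz":[0,0,0.046],"dr":[0,0,0]},{"grip":0.2,"xyz":[0,0,0.046],"dr":[0,0,0]},{"grip":0.3,"xyz":[0,0,0.046],"dr":[0,0,0]}]'; python3 - <<'E'
from g import *
to(526.5,90.8,2,5.0)
E
```

```text
time: 6.9
eef_pos: [0.5267, 0.0918, 0.0045]
tcp_rot: [0.999, 0.045, 0.001, 0.0]
contact_force: [-0.2, -0.2, 0.2]
opening: 0.707
t 6.90 tcp [526.7342  91.8201   4.4892] yaw 5.18 tilt [ 0.0018 -0.0002 -1.    ] F [-0.2378 -0.2025  0.224 ] open 0.707 q [-0.0172  0.288   2.0476 -0.0003  0.8042 -0.1074]
xyz [-0.0003  0.001   0.0025] dr [ 0.0004 -0.0017  0.0032]
```

```bash
python3 -m jog '[{"grip":0.3,"xyz":[0,0.001,0.003],"dr":[0,0,0.003]},{"grip":0.4,"xyz":[0,0.001,0.003],"dr":[0,0,0.003]},{"grip":0.5,"xyz":[0,0.001,0.003],"dr":[0,0,0.003]},{"grip":0.6,"xyz":[0,0.001,0.003],"dr":[0,0,0.003]},{"grip":0.6,"xyz":[0,0.001,0.003],"dr":[0,0,0.003]}]' 60; python3 - <<'E'
from g import *
s,R,yaw=st()
# bar pose from grip: centre is 60 mm from grip along -bar y
O=np.array([470.8,-247.3]);ex,ey=frame(12.2)
for y,x in((110,-6),(50,-4),(32,-3)):
    print('jig y',y); to(*(O+x*ex+(y+60)*ey),1.3,12.2)
E
```

```text
time: 7.32
eef_pos: [0.5268, 0.091, 0.0017]
tcp_rot: [0.999, 0.044, 0.001, 0.0]
contact_force: [-1.0, -1.0, 4.5]
opening: 0.619
t 7.32 tcp [526.7757  90.9508   1.7119] yaw 5.03 tilt [ 0.0016 -0.0006 -1.    ] F [-1.0062 -0.9775  4.5152] open 0.619 q [-0.0187  0.2931  2.0479 -0.0008  0.799  -0.1058]
jig y 110
t 7.32 tcp [526.7757  90.9508   1.7119] yaw 5.03 tilt [ 0.0016 -0.0006 -1.    ] F [-1.0062 -0.9775  4.5152] open 0.619 q [-0.0187  0.2931  2.0479 -0.0008  0.799  -0.1058]
xyz [-0.1126  0.1641  0.0004] dr [ 0.0008 -0.0015 -0.1252]
jig y 50
t 7.32 tcp [526.7757  90.9508   1.7119] yaw 5.03 tilt [ 0.0016 -0.0006 -1.    ] F [-1.0062 -0.9775  4.5152] open 0.619 q [-0.0187  0.2931  2.0479 -0.0008  0.799  -0.1058]
xyz [-0.1031  0.2234  0.0004] dr [ 0.0008 -0.0015 -0.1252]
jig y 32
t 7.32 tcp [526.7757  90.9508   1.7119] yaw 5.03 tilt [ 0.0016 -0.0006 -1.    ] F [-1.0062 -0.9775  4.5152] open 0.619 q [-0.0187  0.2931  2.0479 -0.0008  0.799  -0.1058]
xyz [-0.0999  0.2411  0.0004] dr [ 0.0008 -0.0015 -0.1252]
```

```bash
cat >> g.py <<'E'
O=np.array([470.8,-247.3]);JY=12.2
def bar_to(cx,cy,yaw,grip=60,z=1.5): # bar centre in jig coords
    ex,ey=frame(JY); _,by=frame(yaw); p=O+cx*ex+cy*ey+grip*by; print('grip',p,'r',np.hypot(*p)); to(*p,z,yaw)
def here(grip=60):
    s,R,yaw=st(); ex,ey=frame(JY);_,by=frame(yaw); c=s['eef_pos'][:2]*1000-grip*by-O; print('bar centre jig',c@ex,c@ey,'dyaw',yaw-JY)
E
python3 - <<'E'
from g import *
to(442.6,-15.3,1.5,4.5)
here()
E
```

```text
t 7.32 tcp [526.7757  90.9508   1.7119] yaw 5.03 tilt [ 0.0016 -0.0006 -1.    ] F [-1.0062 -0.9775  4.5152] open 0.619 q [-0.0187  0.2931  2.0479 -0.0008  0.799  -0.1058]
xyz [-0.0932  0.0985  0.0001] dr [ 0.0007 -0.0016  0.0092]
t 7.32 tcp [526.7757  90.9508   1.7119] yaw 5.03 tilt [ 0.0016 -0.0006 -1.    ] F [-1.0062 -0.9775  4.5152] open 0.619 q [-0.0187  0.2931  2.0479 -0.0008  0.799  -0.1058]
bar centre jig 118.6985331892917 259.2524932256577 dyaw -7.174781017468658
```

```bash
python3 -m jog '[{"grip":0.6,"xyz":[-0.006,0.006,0],"dr":[0,0,0]},{"grip":0.6,"xyz":[-0.016,0.017,0],"dr":[0,0,0]},{"grip":0.6,"xyz":[-0.026,0.028,0],"dr":[0,0,0]},{"grip":0.6,"xyz":[-0.037,0.039,0],"dr":[0,0,0]},{"grip":0.6,"xyz":[-0.048,0.05,0],"dr":[0,0,0]},{"grip":0.6,"xyz":[-0.058,0.061,0],"dr":[0,0,0]},{"grip":0.6,"xyz":[-0.069,0.073,0],"dr":[0,0,0]},{"grip":0.6,"xyz":[-0.08,0.084,0],"dr":[0,0,0]},{"grip":0.6,"xyz":[-0.089,0.094,0],"dr":[0,0,0.005]},{"grip":0.6,"xyz":[-0.093,0.0985,0],"dr":[0,0,0.009]},{"grip":0.6,"xyz":[-0.093,0.0985,0],"dr":[0,0,0.009]}]'; python3 - <<'E'
from g import *
here()
shot('scene','s5');a=shot('top','t5')
cv2.imwrite('pics/z9.png',cv2.resize(np.hstack([cv2.imread('pics/s5.png')[190:410,230:430],cv2.imread('pics/t5.png')[180:400,260:490]]),None,fx=1.8,fy=1.8))
E
```

```text
time: 8.23
eef_pos: [0.4425, -0.0163, 0.0017]
tcp_rot: [0.999, 0.039, 0.001, 0.001]
contact_force: [0.2, -0.6, 6.9]
opening: 0.616
t 8.23 tcp [442.5486 -16.2796   1.705 ] yaw 4.48 tilt [ 0.0027 -0.0013 -1.    ] F [ 0.186  -0.6335  6.8565] open 0.616 q [-0.2663  0.1159  2.2662 -0.0008  0.7566 -0.3439]
bar centre jig 13.143920405453342 172.31750520731 dyaw -7.723050880612551
```

View pics/z9.png

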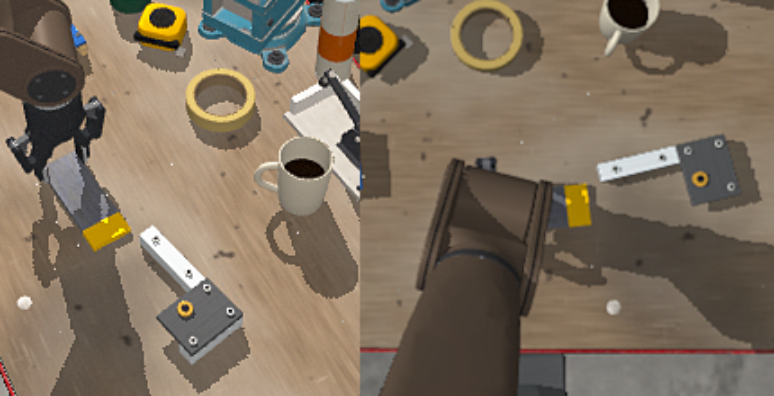

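```bash
python3 - <<'E'
from g import *
for a in((3.2,159.5,5.2),(-2,130,7.7),(-5,100,10),(-4,70,12.2),(-3,45,12.2)): bar_to(*a)
E
```

```text
grip [434.7835 -30.9729] r 435.8852886063801
t 8.33 tcp [442.5043 -16.2418   1.6665] yaw 4.53 tilt [ 0.0015 -0.002  -1.    ] F [-1.9007 -2.4789  8.3777] open 0.613 q [-0.2657  0.1164  2.2656 -0.0022  0.7575 -0.3431]
xyz [-0.0089  0.0141  0.0002] dr [ 0.0021 -0.0014 -0.0118]
grip [433.3338 -61.1996] r 437.6340357860073
t 8.33 tcp [442.5043 -16.2418   1.6665] yaw 4.53 tilt [ 0.0015 -0.002  -1.    ] F [-1.9007 -2.4789  8.3777] open 0.613 q [-0.2657  0.1164  2.2656 -0.0022  0.7575 -0.3431]
xyz [-0.0127  0.0441  0.0002] dr [ 0.0021 -0.0013 -0.0554]
grip [434.3616 -91.5266] r 443.8998414206963
t 8.33 tcp [442.5043 -16.2418   1.6665] yaw 4.53 tilt [ 0.0015 -0.002  -1.    ] F [-1.9007 -2.4789  8.3777] open 0.613 q [-0.2657  0.1164  2.2656 -0.0022  0.7575 -0.3431]
xyz [-0.0141  0.0744  0.0003] dr [ 0.0022 -0.0013 -0.0955]
grip [ 439.4181 -121.0812] r 455.79484737955255
t 8.33 tcp [442.5043 -16.2418   1.6665] yaw 4.53 tilt [ 0.0015 -0.002  -1.    ] F [-1.9007 -2.4789  8.3777] open 0.613 q [-0.2657  0.1164  2.2656 -0.0022  0.7575 -0.3431]
xyz [-0.0114  0.1043  0.0004] dr [ 0.0022 -0.0012 -0.1339]
grip [ 445.6786 -145.3053] r 468.76762868279417
t 8.33 tcp [442.5043 -16.2418   1.6665] yaw 4.53 tilt [ 0.0015 -0.002  -1.    ] F [-1.9007 -2.4789  8.3777] open 0.613 q [-0.2657  0.1164  2.2656 -0.0022  0.7575 -0.3431]
xyz [-0.007   0.1289  0.0004] dr [ 0.0022 -0.0012 -0.1339]
```

```bash
python3 -m jog '[{"grip":0.6,"xyz":[-0.005,0.007,0],"dr":[0,0,-0.006]},{"grip":0.6,"xyz":[-0.009,0.014,0],"dr":[0.001,-0.001,-0.012]},{"grip":0.6,"xyz":[-0.009,0.014,0],"dr":[0.001,-0.001,-0.012]},{"grip":0.6,"xyz":[-0.0105,0.024,0],"dr":[0.001,-0.001,-0.025]},{"grip":0.6,"xyz":[-0.012,0.034,0],"dr":[0.001,-0.001,-0.04]},{"grip":0.6,"xyz":[-0.0127,0.044,0],"dr":[0.001,-0.001,-0.055]},{"grip":0.6,"xyz":[-0.0133,0.054,0],"dr":[0.001,-0.001,-0.07]},{"grip":0.6,"xyz":[-0.0138,0.064,0],"dr":[0.001,-0.001,-0.083]},{"grip":0.6,"xyz":[-0.0141,0.074,0],"dr":[0.001,-0.001,-0.095]},{"grip":0.6,"xyz":[-0.0141,0.074,0],"dr":[0.001,-0.001,-0.095]}]'; python3 - <<'E'
from g import *
here()
shot('scene','s6');a=shot('top','t6')
cv2.imwrite('pics/z10.png',np.hstack([cv2.resize(cv2.imread('pics/s6.png')[290:410,260:390],None,fx=4,fy=4,interpolation=2),cv2.resize(cv2.imread('pics/t6.png')[230:330,400:485],(280,480),fx=3,fy=3)]))
E
```

```text
time: 9.17
eef_pos: [0.4343, -0.0903, 0.0017]
tcp_rot: [0.996, 0.087, 0.0, -0.001]
contact_force: [-0.6, 3.0, 9.4]
opening: 0.619
t 9.17 tcp [434.3487 -90.3421   1.6682] yaw 9.95 tilt [-0.0001  0.0017 -1.    ] F [-0.6187  3.0159  9.3857] open 0.619 q [-0.4354  0.1192  2.2624  0.0022  0.7608 -0.6106]
bar centre jig -4.814315650134992 101.16247890581865 dyaw -2.2497928634087376
```

View pics/z10.png

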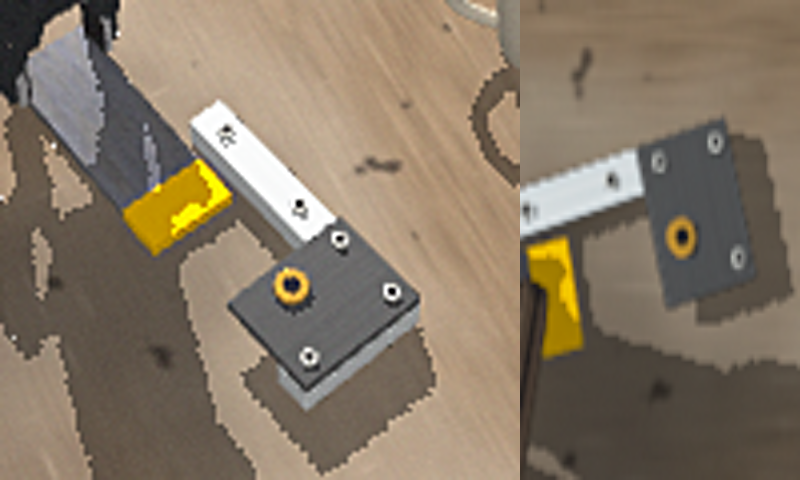

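The scene view shows the yellow end past the fence's end on its open side, with a gap of a few mm to the fence face, pointing under the bush plate. Continuing in.

```bash
python3 - <<'E'
from g import *
for a in((-4,75,12.2),(-3,32,12.2)): bar_to(*a)
E
```

```text
grip [ 438.3615 -116.1942] r 453.49958792645896
t 9.27 tcp [434.3275 -90.3406   1.6666] yaw 9.98 tilt [ 0.0001  0.0005 -1.    ] F [-1.809   1.3833  8.5088] open 0.615 q [-0.4348  0.119   2.2627  0.0006  0.76   -0.6095]
xyz [-0.0005  0.0262  0.0002] dr [-0.0004 -0.0001 -0.0387]
grip [ 448.4259 -158.0117] r 475.45079975368833
t 9.27 tcp [434.3275 -90.3406   1.6666] yaw 9.98 tilt [ 0.0001  0.0005 -1.    ] F [-1.809   1.3833  8.5088] open 0.615 q [-0.4348  0.119   2.2627  0.0006  0.76   -0.6095]
xyz [0.0022 0.0691 0.0001] dr [-0.0004 -0.0001 -0.0387]
```

```bash
python3 -m jog '[{"grip":0.6,"xyz":[0,0.007,0],"dr":[0,0,-0.011]},{"grip":0.6,"xyz":[0,0.015,0],"dr":[0,0,-0.022]},{"grip":0.6,"xyz":[-0.0005,0.023,0],"dr":[0,0,-0.034]},{"grip":0.6,"xyz":[0,0.031,0],"dr":[0,0,-0.039]},{"grip":0.6,"xyz":[0.0005,0.039,0],"dr":[0,0,-0.039]},{"grip":0.6,"xyz":[0.001,0.047,0],"dr":[0,0,-0.039]},{"grip":0.6,"xyz":[0.0015,0.055,0],"dr":[0,0,-0.039]},{"grip":0.6,"xyz":[0.002,0.063,0],"dr":[0,0,-0.039]},{"grip":0.6,"xyz":[0.0022,0.069,0],"dr":[0,0,-0.039]},{"grip":0.6,"xyz":[0.0022,0.069,0],"dr":[0,0,-0.039]}]'; python3 - <<'E'
from g import *
here()
shot('scene','s7');a=shot('top','t7')
cv2.imwrite('pics/z11.png',np.hstack([cv2.resize(cv2.imread('pics/s7.png')[290:410,260:390],None,fx=4,fy=4,interpolation=2),cv2.resize(cv2.imread('pics/t7.png')[230:330,400:485],(280,480),fx=3,fy=3)]))
E
```

```text
time: 10.1
eef_pos: [0.448, -0.1566, 0.0017]
tcp_rot: [0.994, 0.106, -0.001, -0.002]
contact_force: [-2.0, 6.9, 12.4]
opening: 0.614
t 10.10 tcp [ 448.0233 -156.6021    1.6515] yaw 12.16 tilt [-0.0017  0.0041 -1.    ] F [-2.0461  6.8665 12.3608] open 0.614 q [-0.5519  0.1825  2.1882  0.0037  0.7745 -0.7667]
bar centre jig -3.142209564517065 33.46290385556426 dyaw -0.04450883105348247
```

View pics/z11.png

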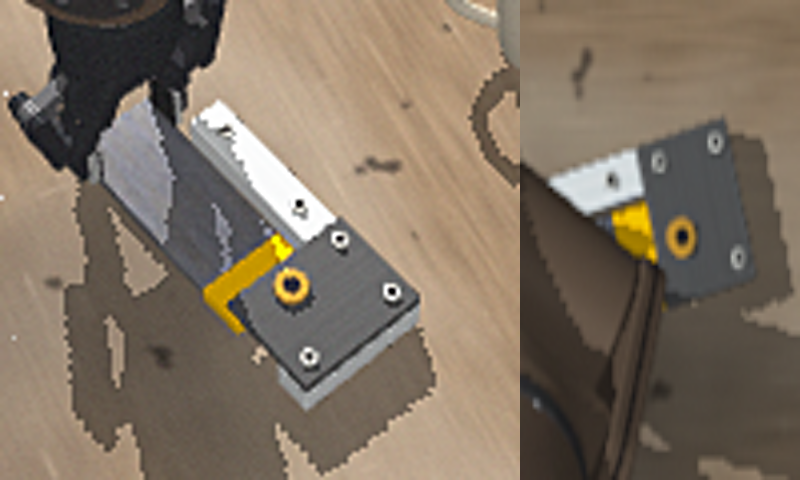

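The yellow end is under the bush plate, the bar is parallel to the fence with about a 3 mm gap, and the stop is about 33 mm ahead. The fence blocks a finger alongside the bar from here, so I'll release, go behind the plain end and push with shut fingers.

```bash
python3 -m jog '[{"grip":0.3,"xyz":[0,0,0],"dr":[0,0,0]},{"grip":0.2,"xyz":[0,0,0],"dr":[0,0,0]},{"grip":0.1,"xyz":[0,0,0],"dr":[0,0,0]},{"grip":0.1,"xyz":[0,0,0],"dr":[0,0,0]},{"grip":0.1,"xyz":[0,0,-0.02],"dr":[0,0,0]},{"grip":0.1,"xyz":[0,0,-0.05],"dr":[0,0,0]},{"grip":0.4,"xyz":[0,-0.02,-0.05],"dr":[0,0,0]},{"grip":0.7,"xyz":[0.002,-0.036,-0.05],"dr":[0,0,0]},{"grip":1,"xyz":[0.002,-0.036,-0.05],"dr":[0,0,0]},{"grip":1,"xyz":[0.002,-0.036,-0.05],"dr":[0,0,0]},{"grip":1,"xyz":[0.002,-0.036,-0.05],"dr":[0,0,0]},{"grip":1,"xyz":[0.002,-0.036,-0.05],"dr":[0,0,0]}]' 40; python3 - <<'E'
from g import *
here(0)
shot('scene','s8')
cv2.imwrite('pics/z12.png',cv2.resize(cv2.imread('pics/s8.png')[270:410,240:390],None,fx=4,fy=4,interpolation=2))
E
```

```text
time: 11.2
eef_pos: [0.4423, -0.1226, 0.0504]
tcp_rot: [0.994, 0.106, -0.001, -0.0]
contact_force: [-0.9, 0.1, -0.9]
opening: 0.045
t 11.20 tcp [ 442.348  -122.6115   50.4035] yaw 12.18 tilt [-0.0011  0.0005 -1.    ] F [-0.8709  0.1433 -0.8545] open 0.045 q [-0.492   0.05    2.2172 -0.0001  0.8757 -0.7045]
bar centre jig -1.4596694186698496 127.88514277817977 dyaw -0.021949226466089655
```

View pics/z12.png

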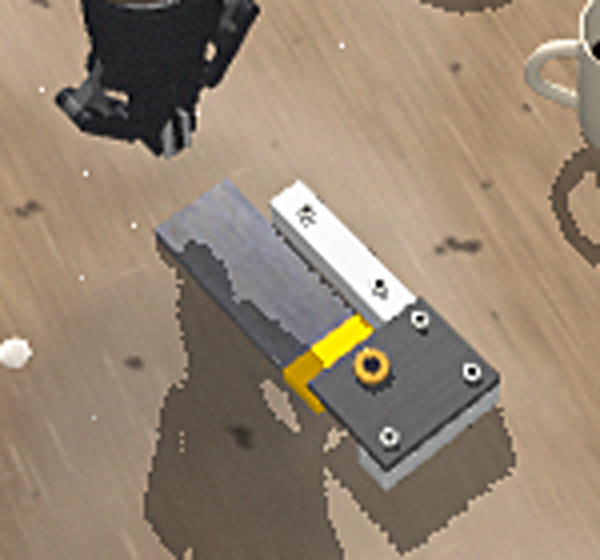

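```bash
python3 -m jog '[{"grip":1,"xyz":[-0.001,-0.003,0.02],"dr":[0,0,0]},{"grip":1,"xyz":[-0.001,-0.003,0.04],"dr":[0,0,0]},{"grip":1,"xyz":[-0.001,-0.003,0.047],"dr":[0,0,0]},{"grip":1,"xyz":[-0.001,-0.003,0.047],"dr":[0,0,0]},{"grip":1,"xyz":[-0.001,0.003,0.047],"dr":[0,0,0]},{"grip":1,"xyz":[-0.001,0.008,0.047],"dr":[0,0,0]},{"grip":1,"xyz":[-0.001,0.008,0.047],"dr":[0,0,0]}]'; python3 - <<'E'
from g import *
here(0)
shot('scene','s9')
cv2.imwrite('pics/z13.png',cv2.resize(cv2.imread('pics/s9.png')[270:410,240:390],None,fx=4,fy=4,interpolation=2))
E
```

```text
time: 11.83
eef_pos: [0.4442, -0.1314, 0.0048]
tcp_rot: [0.994, 0.106, 0.001, 0.0]
contact_force: [1.2, -0.1, 0.3]
opening: 0.0
t 11.83 tcp [ 444.1637 -131.436     4.777 ] yaw 12.15 tilt [ 0.0011 -0.0005 -1.    ] F [ 1.1714 -0.0835  0.2755] open 0.000 q [-0.5074  0.1512  2.2174  0.0002  0.7718 -0.7196]
bar centre jig -1.5497663451837849 118.8761817508228 dyaw -0.045807970215278715
```

View pics/z13.png

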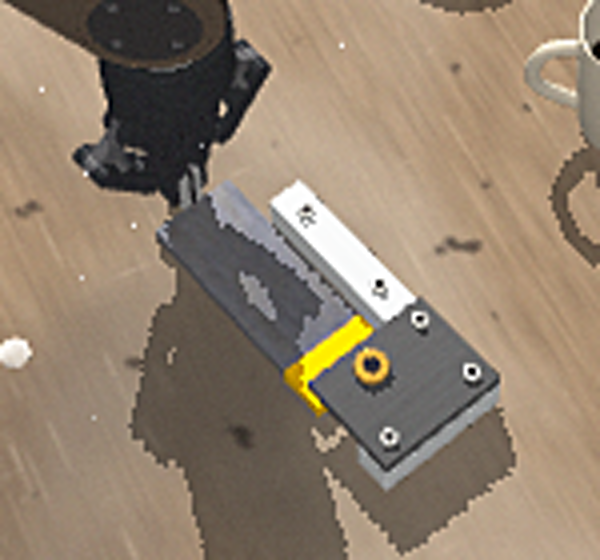

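```bash
python3 -m jog '[{"grip":1,"xyz":[0,0.002,0.001],"dr":[0,0,0]},{"grip":1,"xyz":[0,0.005,0.001],"dr":[0,0,0]},{"grip":1,"xyz":[0,0.008,0.001],"dr":[0,0,0]},{"grip":1,"xyz":[0,0.011,0.001],"dr":[0,0,0]},{"grip":1,"xyz":[0,0.014,0.001],"dr":[0,0,0]},{"grip":1,"xyz":[0,0.017,0.001],"dr":[0,0,0]},{"grip":1,"xyz":[0,0.02,0.001],"dr":[0,0,0]},{"grip":1,"xyz":[0,0.022,0.001],"dr":[0,0,0]},{"grip":1,"xyz":[0,0.024,0.001],"dr":[0,0,0]},{"grip":1,"xyz":[0,0.024,0.001],"dr":[0,0,0]}]'; python3 - <<'E'
from g import *
here(0)
shot('scene','s10')
cv2.imwrite('pics/z14.png',cv2.resize(cv2.imread('pics/s10.png')[270:410,240:390],None,fx=4,fy=4,interpolation=2))
E
```

```text
time: 12.72
eef_pos: [0.4478, -0.1526, 0.003]
tcp_rot: [0.994, 0.106, -0.001, -0.002]
contact_force: [-0.9, 5.0, 2.5]
opening: -0.003
t 12.72 tcp [ 447.8254 -152.6049    3.0295] yaw 12.17 tilt [-0.002  0.003 -1.   ] F [-0.9147  4.9824  2.5186] open -0.003 q [-0.5442  0.1766  2.1917  0.0022  0.7766 -0.7582]
bar centre jig -2.4443093473446926 97.41156464289323 dyaw -0.02944637639378378
```

View pics/z14.png

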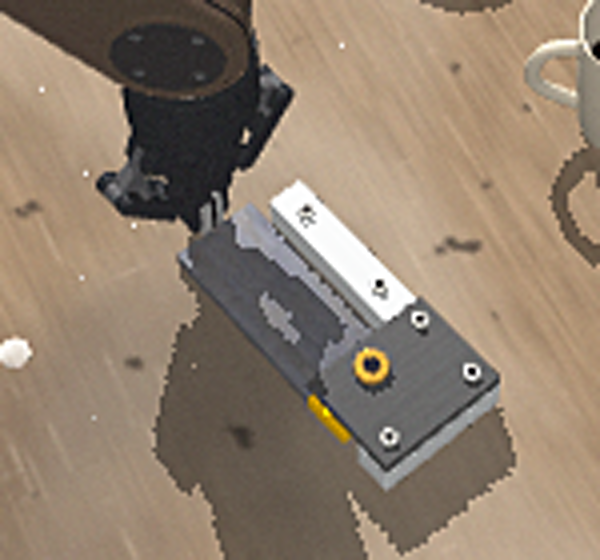

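Pushing takes about 5 N of friction and the bar stays straight. A few mm more, slowly.

```bash
python3 -m jog '[{"grip":1,"xyz":[0,0.002,0],"dr":[0,0,0]},{"grip":1,"xyz":[0,0.003,0],"dr":[0,0,0]},{"grip":1,"xyz":[0,0.004,0],"dr":[0,0,0]},{"grip":1,"xyz":[0,0.005,0],"dr":[0,0,0]},{"grip":1,"xyz":[0,0.006,0],"dr":[0,0,0]},{"grip":1,"xyz":[0,0.007,0],"dr":[0,0,0]},{"grip":1,"xyz":[0,0.007,0],"dr":[0,0,0]}]'; python3 - <<'E'
from g import *
here(0)
E
```

```text
time: 13.35
eef_pos: [0.4492, -0.1593, 0.0029]
tcp_rot: [0.994, 0.106, -0.001, -0.002]
contact_force: [-1.3, 5.3, 2.9]
opening: -0.003
t 13.35 tcp [ 449.2041 -159.285     2.89  ] yaw 12.18 tilt [-0.0021  0.003  -1.    ] F [-1.2521  5.3288  2.9467] open -0.003 q [-0.5549  0.1838  2.1834  0.0021  0.7778 -0.7689]
bar centre jig -2.508422116492625 90.59105611368122 dyaw -0.017696253476428225
```

```bash
python3 -m jog '[{"grip":1,"xyz":[0,-0.004,0],"dr":[0,0,0]},{"grip":1,"xyz":[0,-0.005,-0.02],"dr":[0,0,0]},{"grip":1,"xyz":[0,-0.005,-0.04],"dr":[0,0,0]},{"grip":1,"xyz":[-0.015,0.01,-0.045],"dr":[0,0,0]},{"grip":1,"xyz":[-0.03,0.03,-0.045],"dr":[0,0,0]},{"grip":1,"xyz":[-0.045,0.055,-0.045],"dr":[0,0,0]},{"grip":1,"xyz":[-0.055,0.08,-0.045],"dr":[0,0,0]},{"grip":1,"xyz":[-0.055,0.082,-0.045],"dr":[0,0,0]},{"grip":1,"xyz":[-0.055,0.082,-0.045],"dr":[0,0,0]}]'; python3 - <<'E'
from g import *
here(0)
shot('scene','s11');shot('top','t11')
cv2.imwrite('pics/z15.png',np.hstack([cv2.resize(cv2.imread('pics/s11.png')[270:410,270:370],None,fx=4,fy=4,interpolation=2),cv2.resize(cv2.imread('pics/t11.png')[230:330,390:485],(380,560))]))
E
```

```text
time: 14.1
eef_pos: [0.4133, -0.2539, 0.0481]
tcp_rot: [0.994, 0.105, 0.0, 0.001]
contact_force: [-0.4, 0.5, -0.7]
opening: 0.0
t 14.10 tcp [ 413.3016 -253.8777   48.0854] yaw 12.07 tilt [ 0.0004 -0.0011 -1.    ] F [-0.3831  0.4928 -0.7008] open 0.000 q [-0.7601  0.1095  2.1582 -0.0007  0.8728 -0.9702]
bar centre jig -57.589859965107934 5.721663461052873 dyaw -0.13497410061199666
```

View pics/z15.png

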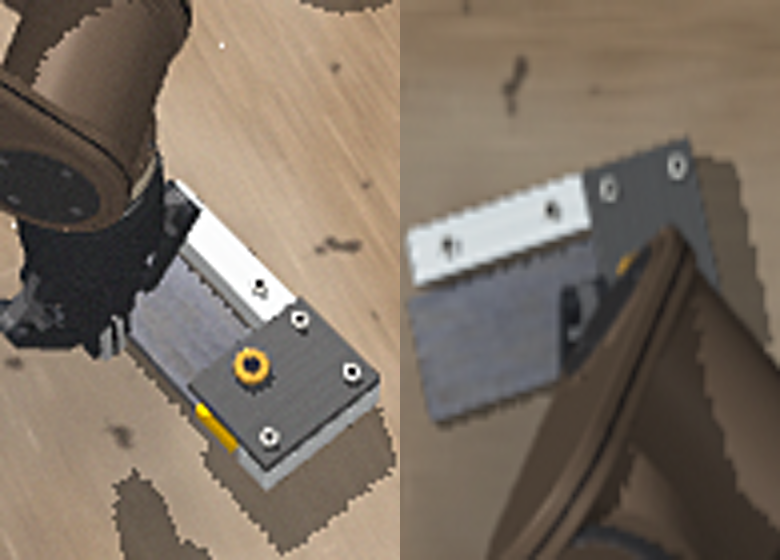

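```bash
python3 -m jog '[{"grip":1,"xyz":[0,0,0.015],"dr":[0,0,0]},{"grip":1,"xyz":[0,0,0.035],"dr":[0,0,0]},{"grip":1,"xyz":[0,0,0.045],"dr":[0,0,0]},{"grip":1,"xyz":[0,0,0.045],"dr":[0,0,0]},{"grip":1,"xyz":[0.004,0,0.045],"dr":[0,0,0]},{"grip":1,"xyz":[0.008,0,0.045],"dr":[0,0,0]},{"grip":1,"xyz":[0.008,0,0.045],"dr":[0,0,0]}]'; python3 - <<'E'
from g import *
here(0)
E
```

```text
time: 14.78
eef_pos: [0.422, -0.2503, 0.0032]
tcp_rot: [0.994, 0.107, 0.0, 0.0]
contact_force: [0.2, 0.1, -0.7]
opening: -0.005
t 14.78 tcp [ 422.0185 -250.3444    3.1777] yaw 12.26 tilt [ 0.0003 -0.0002 -1.    ] F [ 0.157   0.0834 -0.6672] open -0.005 q [-0.7425  0.2088  2.1521  0.      0.7804 -0.9565]
bar centre jig -48.323170231207435 7.33306907194336 dyaw 0.05519743336964389
```

```bash
python3 -m jog '[{"grip":1,"xyz":[0.001,0,0],"dr":[0,0,0]},{"grip":1,"xyz":[0.002,0,0],"dr":[0,0,0]},{"grip":1,"xyz":[0.003,0,0],"dr":[0,0,0]},{"grip":1,"xyz":[0.003,0,0],"dr":[0,0,0]}]';python3 -m jog '[{"grip":1,"xyz":[0.001,0,0],"dr":[0,0,0]},{"grip":1,"xyz":[0.002,0,0],"dr":[0,0,0]},{"grip":1,"xyz":[0.002,0,0],"dr":[0,0,0]}]'; python3 - <<'E'
from g import *
here(0)
shot('scene','s12')
cv2.imwrite('pics/z16.png',cv2.resize(cv2.imread('pics/s12.png')[270:410,260:380],None,fx=4,fy=4,interpolation=2))
E
```

```text
time: 15.12
eef_pos: [0.424, -0.2498, 0.0028]
tcp_rot: [0.994, 0.106, -0.0, -0.0]
contact_force: [-0.1, 0.3, -0.1]
opening: 0.003
time: 15.37
eef_pos: [0.4259, -0.2494, 0.0026]
tcp_rot: [0.994, 0.106, -0.0, -0.0]
contact_force: [-1.0, -0.0, -0.4]
opening: -0.004
t 15.37 tcp [ 425.9336 -249.4073    2.6117] yaw 12.20 tilt [-0.0007  0.0005 -1.    ] F [-0.974  -0.0244 -0.3872] open -0.004 q [-0.7356  0.2161  2.1445 -0.0001  0.7819 -0.9484]
bar centre jig -44.29847457082166 7.421717604609912 dyaw -0.0018665288198587149
```

View pics/z16.png

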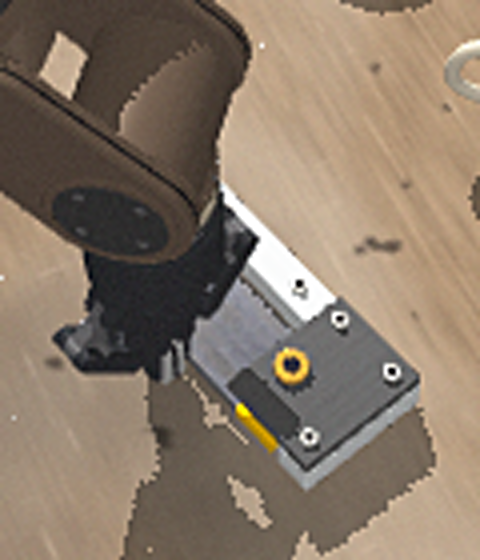

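Near contact. I'll continue in 1 mm steps, watching the force.

```bash
for i in 1; do python3 -m jog '[{"grip":1,"xyz":[0.001,0,0],"dr":[0,0,0]},{"grip":1,"xyz":[0.002,0,0],"dr":[0,0,0]},{"grip":1,"xyz":[0.003,0,0],"dr":[0,0,0]},{"grip":1,"xyz":[0.003,0,0],"dr":[0,0,0]}]'; done; python3 - <<'E'
from g import *
here(0)
E
```

```text
time: 15.75
eef_pos: [0.428, -0.2486, 0.0024]
tcp_rot: [0.994, 0.107, -0.001, -0.001]
contact_force: [-4.0, -1.2, 1.4]
opening: -0.003
t 15.75 tcp [ 428.0355 -248.6474    2.3789] yaw 12.24 tilt [-0.003   0.0012 -1.    ] F [-3.9795 -1.187   1.4422] open -0.003 q [-0.7309  0.2204  2.1398 -0.0016  0.7845 -0.9434]
bar centre jig -42.083445518242506 7.720256845503298 dyaw 0.037933505752729246
```

```bash
python3 -m jog '[{"grip":1,"xyz":[0.0005,0,-0.0005],"dr":[0,0,0]},{"grip":1,"xyz":[0.001,0,-0.0005],"dr":[0,0,0]},{"grip":1,"xyz":[0.001,0,-0.0005],"dr":[0,0,0]}]'; python3 -m jog '[{"grip":1,"xyz":[0.0005,0,0],"dr":[0,0,0]},{"grip":1,"xyz":[0.001,0,0],"dr":[0,0,0]},{"grip":1,"xyz":[0.001,0,0],"dr":[0,0,0]}]';  python3 - <<'E'
from g import *
here(0)
E
```

```text
time: 16.0
eef_pos: [0.4294, -0.2482, 0.0027]
tcp_rot: [0.994, 0.106, -0.001, -0.001]
contact_force: [-2.2, 0.4, -0.3]
opening: 0.002
time: 16.25
eef_pos: [0.4306, -0.248, 0.0029]
tcp_rot: [0.994, 0.106, -0.001, -0.001]
contact_force: [-2.1, 0.3, -1.1]
opening: 0.0
t 16.25 tcp [ 430.6202 -248.0217    2.8951] yaw 12.21 tilt [-0.0012  0.0012 -1.    ] F [-2.085   0.2544 -1.0811] open 0.000 q [-0.7271  0.2222  2.1361  0.0001  0.785  -0.9402]
bar centre jig -39.424881401853604 7.785597512012572 dyaw 0.006672130248581709
```

```bash
python3 -m jog '[{"grip":1,"xyz":[0.0005,0,0],"dr":[0,0,0]},{"grip":1,"xyz":[0.001,0,0],"dr":[0,0,0]},{"grip":1,"xyz":[0.001,0,0],"dr":[0,0,0]}]'; python3 -m jog '[{"grip":1,"xyz":[0.0005,0,0],"dr":[0,0,0]},{"grip":1,"xyz":[0.001,0,0],"dr":[0,0,0]},{"grip":1,"xyz":[0.001,0,0],"dr":[0,0,0]}]';  python3 - <<'E'
from g import *
here(0)
E
```

```text
time: 16.5
eef_pos: [0.4313, -0.2481, 0.0029]
tcp_rot: [0.994, 0.107, -0.001, -0.0]
contact_force: [-5.4, -2.2, -1.1]
opening: 0.0
time: 16.75
eef_pos: [0.4315, -0.248, 0.0029]
tcp_rot: [0.994, 0.107, -0.002, -0.001]
contact_force: [-8.1, -2.7, 1.7]
opening: -0.004
t 16.75 tcp [ 431.4817 -248.0453    2.8733] yaw 12.27 tilt [-0.004   0.0007 -1.    ] F [-8.0543 -2.666   1.7163] open -0.004 q [-0.7248  0.2248  2.133  -0.003   0.7874 -0.9368]
bar centre jig -38.58778667842937 7.580496002663754 dyaw 0.06630602480913694
```

```bash
python3 -m jog '[{"grip":1,"xyz":[0.0005,0,0],"dr":[0,0,0]},{"grip":1,"xyz":[0.001,0,0],"dr":[0,0,0]},{"grip":1,"xyz":[0.001,0,0],"dr":[0,0,0]}]'; python3 - <<'E'
from g import *
here(0)
shot('top','t13');shot('scene','s13')
cv2.imwrite('pics/z17.png',np.hstack([cv2.resize(cv2.imread('pics/s13.png')[270:410,270:370],None,fx=4,fy=4,interpolation=2),cv2.resize(cv2.imread('pics/t13.png')[230:330,390:485],(380,560))]))
E
```

```text
time: 17.0
eef_pos: [0.4316, -0.248, 0.0028]
tcp_rot: [0.994, 0.107, -0.003, -0.001]
contact_force: [-11.3, -3.8, 2.9]
opening: -0.0
t 17.00 tcp [ 431.6165 -247.986     2.7995] yaw 12.31 tilt [-0.0062  0.0008 -1.    ] F [-11.305   -3.7666   2.9059] open -0.000 q [-0.7238  0.226   2.1316 -0.0049  0.7892 -0.9351]
bar centre jig -38.443500247991395 7.609932166125036 dyaw 0.10524183429632039
```

View pics/z17.png

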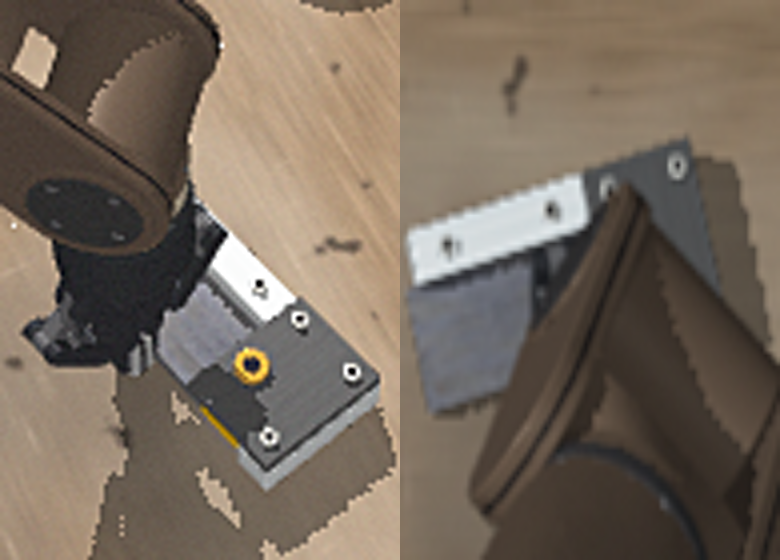

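Force climbs with the position stalled at 12 N: the bar is against the fence. Now back behind the plain end for the last push to the stop.

```bash
python3 -m jog '[{"grip":1,"xyz":[-0.006,0,0],"dr":[0,0,0]},{"grip":1,"xyz":[-0.012,0,0],"dr":[0,0,0]},{"grip":1,"xyz":[-0.012,0,-0.02],"dr":[0,0,0]},{"grip":1,"xyz":[-0.012,0,-0.045],"dr":[0,0,0]},{"grip":1,"xyz":[-0.005,-0.03,-0.045],"dr":[0,0,0]},{"grip":1,"xyz":[0.01,-0.06,-0.045],"dr":[0,0,0]},{"grip":1,"xyz":[0.025,-0.085,-0.045],"dr":[0,0,0]},{"grip":1,"xyz":[0.036,-0.097,-0.045],"dr":[0,0,0]},{"grip":1,"xyz":[0.036,-0.097,-0.045],"dr":[0,0,0]},{"grip":1,"xyz":[0.036,-0.097,-0.045],"dr":[0,0,0]}]'; python3 - <<'E'
from g import *
here(0)
shot('top','t14');shot('scene','s14')
cv2.imwrite('pics/z18.png',np.hstack([cv2.resize(cv2.imread('pics/s14.png')[270:410,270:370],None,fx=4,fy=4,interpolation=2),cv2.resize(cv2.imread('pics/t14.png')[230:330,390:485],(380,560))]))
E
```

```text
time: 17.93
eef_pos: [0.4493, -0.145, 0.0488]
tcp_rot: [0.994, 0.107, 0.001, 0.0]
contact_force: [-0.3, -0.3, 0.1]
opening: 0.001
t 17.93 tcp [ 449.3463 -144.9694   48.7732] yaw 12.31 tilt [ 0.0016 -0.0002 -1.    ] F [-0.2611 -0.3309  0.1209] open 0.001 q [-0.5278  0.0803  2.1887  0.0008  0.8711 -0.7432]
bar centre jig 0.6558229224976756 104.55322744554702 dyaw 0.11318700558203432
```

View pics/z18.png

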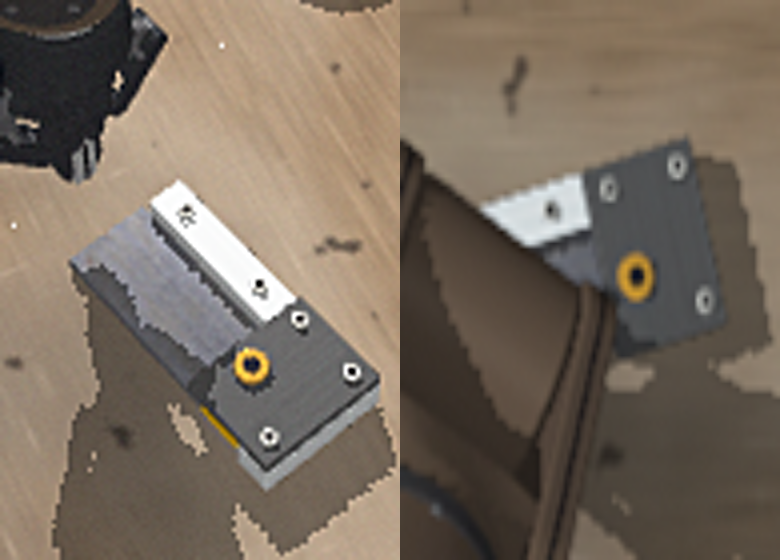

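Scene view: the bar lies snug against the fence, its plain end a few mm beyond the fence's end, and the gripper is clear behind it. Going down and closing in.

```bash
python3 -m jog '[{"grip":1,"xyz":[-0.001,0,0.02],"dr":[0,0,0.001]},{"grip":1,"xyz":[-0.001,0,0.04],"dr":[0,0,0.002]},{"grip":1,"xyz":[-0.001,0,0.046],"dr":[0,0,0.002]},{"grip":1,"xyz":[-0.001,0.003,0.046],"dr":[0,0,0.002]},{"grip":1,"xyz":[-0.001,0.006,0.046],"dr":[0,0,0.002]},{"grip":1,"xyz":[-0.001,0.009,0.046],"dr":[0,0,0.002]},{"grip":1,"xyz":[-0.001,0.011,0.046],"dr":[0,0,0.002]},{"grip":1,"xyz":[-0.001,0.011,0.046],"dr":[0,0,0.002]}]'; python3 - <<'E'
from g import *
here(0)
E
```

```text
time: 18.7
eef_pos: [0.4502, -0.1571, 0.0027]
tcp_rot: [0.994, 0.105, 0.0, 0.0]
contact_force: [-1.4, -0.0, -0.1]
opening: 0.001
t 18.70 tcp [ 450.2338 -157.1323    2.7474] yaw 12.05 tilt [ 0.0005 -0.0002 -1.    ] F [-1.3808 -0.0413 -0.1418] open 0.001 q [-0.549   0.1829  2.1849  0.0001  0.7733 -0.7594]
bar centre jig -1.0470187259578239 92.47744887020626 dyaw -0.15161997880941236
```

```bash
python3 -m jog '[{"grip":1,"xyz":[0,0.001,0],"dr":[0,0,-0.003]},{"grip":1,"xyz":[0,0.002,0],"dr":[0,0,-0.003]},{"grip":1,"xyz":[0,0.003,0],"dr":[0,0,-0.003]},{"grip":1,"xyz":[0,0.003,0],"dr":[0,0,-0.003]}]';python3 -m jog '[{"grip":1,"xyz":[0,0.0005,0],"dr":[0,0,0]},{"grip":1,"xyz":[0,0.001,0],"dr":[0,0,0]},{"grip":1,"xyz":[0,0.001,0],"dr":[0,0,0]}]'; python3 - <<'E'
from g import *
here(0)
E
```

```text
time: 19.03
eef_pos: [0.4503, -0.159, 0.0022]
tcp_rot: [0.994, 0.107, -0.0, -0.001]
contact_force: [-0.2, 1.3, 1.0]
opening: 0.0
time: 19.28
eef_pos: [0.4502, -0.1591, 0.0021]
tcp_rot: [0.994, 0.107, -0.001, -0.002]
contact_force: [-0.2, 5.6, 3.6]
opening: 0.003
t 19.28 tcp [ 450.2325 -159.0648    2.1054] yaw 12.23 tilt [-0.0019  0.003  -1.    ] F [-0.191   5.6146  3.5911] open 0.003 q [-0.5533  0.1871  2.1815  0.0022  0.7763 -0.7683]
bar centre jig -1.4566830658469176 90.58894097414037 dyaw 0.02840979287662293
```

```bash
python3 -m jog '[{"grip":1,"xyz":[0,0.0005,-0.0007],"dr":[0,0,0]},{"grip":1,"xyz":[0,0.001,-0.0007],"dr":[0,0,0]},{"grip":1,"xyz":[0,0.0015,-0.0007],"dr":[0,0,0]},{"grip":1,"xyz":[0,0.0015,-0.0007],"dr":[0,0,0]}]';python3 -m jog '[{"grip":1,"xyz":[0,0.0005,0],"dr":[0,0,0]},{"grip":1,"xyz":[0,0.001,0],"dr":[0,0,0]},{"grip":1,"xyz":[0,0.001,0],"dr":[0,0,0]}]'; python3 - <<'E'
from g import *
here(0)
E
```

```text
time: 19.62
eef_pos: [0.4503, -0.1613, 0.0024]
tcp_rot: [0.994, 0.107, -0.001, -0.001]
contact_force: [-0.8, 2.4, -0.3]
opening: 0.0
time: 19.87
eef_pos: [0.4508, -0.1627, 0.0026]
tcp_rot: [0.994, 0.107, -0.001, -0.0]
contact_force: [-0.1, 1.6, -1.3]
opening: 0.002
t 19.87 tcp [ 450.8367 -162.6925    2.5647] yaw 12.26 tilt [-0.0013  0.0006 -1.    ] F [-0.0724  1.6298 -1.2664] open 0.002 q [-0.5583  0.1889  2.1781 -0.0003  0.776  -0.7721]
bar centre jig -1.632775824612131 86.91547942800028 dyaw 0.05884263906655285
```

```bash
python3 -m jog '[{"grip":1,"xyz":[0,0.0005,0],"dr":[0,0,0]},{"grip":1,"xyz":[0,0.001,0],"dr":[0,0,0]},{"grip":1,"xyz":[0,0.001,0],"dr":[0,0,0]}]';python3 -m jog '[{"grip":1,"xyz":[0,0.0005,0],"dr":[0,0,0]},{"grip":1,"xyz":[0,0.001,0],"dr":[0,0,0]},{"grip":1,"xyz":[0,0.001,0],"dr":[0,0,0]}]'; python3 - <<'E'
from g import *
here(0)
shot('scene','s15')
cv2.imwrite('pics/z19.png',cv2.resize(cv2.imread('pics/s15.png')[270:410,260:380],None,fx=4,fy=4,interpolation=2))
E
```

```text
time: 20.12
eef_pos: [0.4512, -0.1637, 0.0028]
tcp_rot: [0.994, 0.107, -0.0, -0.0]
contact_force: [-0.5, 1.7, -2.0]
opening: -0.003
time: 20.37
eef_pos: [0.4515, -0.1646, 0.0028]
tcp_rot: [0.994, 0.107, -0.0, -0.0]
contact_force: [-0.2, 1.0, -0.8]
opening: 0.001
t 20.37 tcp [ 451.5269 -164.6375    2.8485] yaw 12.26 tilt [-0.0007  0.0005 -1.    ] F [-0.2281  1.0372 -0.7513] open 0.001 q [-0.5612  0.1906  2.1752  0.      0.7766 -0.7752]
bar centre jig -1.3691911563352863 84.86852083786837 dyaw 0.06388232768441249
```

View pics/z19.png

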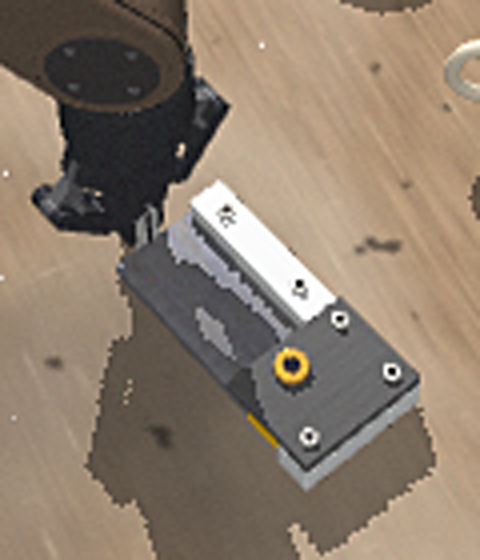

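```bash
python3 -m jog '[{"grip":1,"xyz":[0,0.0005,0],"dr":[0,0,0]},{"grip":1,"xyz":[0,0.001,0],"dr":[0,0,0]},{"grip":1,"xyz":[0,0.001,0],"dr":[0,0,0]}]';python3 -m jog '[{"grip":1,"xyz":[0,0.0005,0],"dr":[0,0,0]},{"grip":1,"xyz":[0,0.001,0],"dr":[0,0,0]},{"grip":1,"xyz":[0,0.001,0],"dr":[0,0,0]}]'; python3 - <<'E'
from g import *
here(0)
E
```

```text
time: 20.67
eef_pos: [0.4515, -0.1648, 0.0028]
tcp_rot: [0.994, 0.107, -0.001, -0.001]
contact_force: [0.2, 5.7, 0.2]
opening: -0.003
time: 20.92
eef_pos: [0.4515, -0.1648, 0.0028]
tcp_rot: [0.994, 0.106, -0.001, -0.002]
contact_force: [-0.8, 7.6, 1.8]
opening: 0.001
t 20.92 tcp [ 451.523  -164.847     2.8211] yaw 12.20 tilt [-0.0024  0.0044 -1.    ] F [-0.811   7.625   1.8352] open 0.001 q [-0.5628  0.1922  2.1734  0.0035  0.7804 -0.7782]
bar centre jig -1.4172528658277663 84.66458181742667 dyaw -0.0024668873031075123
```

```bash
python3 -m jog '[{"grip":1,"xyz":[0,0.0005,0],"dr":[0,0,0]},{"grip":1,"xyz":[0,0.001,0],"dr":[0,0,0]},{"grip":1,"xyz":[0,0.001,0],"dr":[0,0,0]}]';python3 -m jog '[{"grip":1,"xyz":[0,0.0005,0],"dr":[0,0,0]},{"grip":1,"xyz":[0,0.001,0],"dr":[0,0,0]},{"grip":1,"xyz":[0,0.001,0],"dr":[0,0,0]}]'; python3 - <<'E'
from g import *
here(0)
E
```

```text
time: 21.17
eef_pos: [0.4515, -0.1649, 0.0028]
tcp_rot: [0.994, 0.106, -0.001, -0.003]
contact_force: [0.1, 10.6, 4.6]
opening: -0.002
time: 21.42
eef_pos: [0.4515, -0.1649, 0.0028]
tcp_rot: [0.994, 0.106, -0.002, -0.004]
contact_force: [-0.4, 13.7, 6.0]
opening: -0.002
t 21.42 tcp [ 451.4797 -164.9391    2.7912] yaw 12.15 tilt [-0.0041  0.0084 -1.    ] F [-0.4382 13.6792  6.0165] open -0.002 q [-0.5644  0.1937  2.1717  0.007   0.7842 -0.7813]
bar centre jig -1.4790256661387 84.5837151065087 dyaw -0.05482983655601892
```

The bar is against the stop: the force reached 14 N with the tool stalled. Backing off to re-seat it on the fence.

```bash
python3 -m jog '[{"grip":1,"xyz":[0,-0.006,0],"dr":[0,0,0]},{"grip":1,"xyz":[0,-0.012,0],"dr":[0,0,0]},{"grip":1,"xyz":[0,-0.012,-0.025],"dr":[0,0,0]},{"grip":1,"xyz":[0,-0.012,-0.045],"dr":[0,0,0]},{"grip":1,"xyz":[-0.02,0.01,-0.045],"dr":[0,0,0]},{"grip":1,"xyz":[-0.04,0.04,-0.045],"dr":[0,0,0]},{"grip":1,"xyz":[-0.052,0.068,-0.045],"dr":[0,0,0]},{"grip":1,"xyz":[-0.052,0.078,-0.045],"dr":[0,0,0]},{"grip":1,"xyz":[-0.052,0.078,-0.045],"dr":[0,0,0]},{"grip":1,"xyz":[-0.052,0.078,-0.045],"dr":[0,0,0]}]'; python3 - <<'E'
from g import *
here(0)
shot('top','t16');shot('scene','s16')
cv2.imwrite('pics/z20.png',np.hstack([cv2.resize(cv2.imread('pics/s16.png')[270:410,270:370],None,fx=4,fy=4,interpolation=2),cv2.resize(cv2.imread('pics/t16.png')[230:330,390:485],(380,560))]))
E
```

```text
time: 22.25
eef_pos: [0.4184, -0.2562, 0.048]
tcp_rot: [0.994, 0.106, -0.0, -0.0]
contact_force: [0.1, 0.5, -0.2]
opening: 0.0
t 22.25 tcp [ 418.4099 -256.1524   48.0252] yaw 12.19 tilt [-0.0003  0.0001 -1.    ] F [ 0.0609  0.5225 -0.1809] open 0.000 q [-0.7564  0.1219  2.1445 -0.0002  0.8755 -0.9691]
bar centre jig -53.07760035950959 2.4188857884576174 dyaw -0.00866863716803934
```

View pics/z20.png

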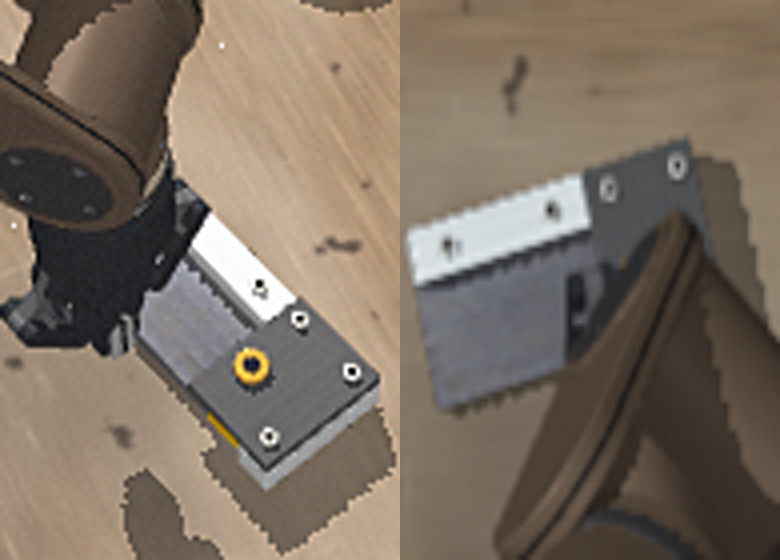

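The plain end is now level with the fence's end (top, crop x≈415). One light side push confirms the fence contact.

```bash
python3 -m jog '[{"grip":1,"xyz":[0,-0.003,0.02],"dr":[0,0,0]},{"grip":1,"xyz":[0,-0.003,0.04],"dr":[0,0,0]},{"grip":1,"xyz":[0,-0.003,0.045],"dr":[0,0,0]},{"grip":1,"xyz":[0.004,-0.003,0.045],"dr":[0,0,0]},{"grip":1,"xyz":[0.008,-0.003,0.045],"dr":[0,0,0]},{"grip":1,"xyz":[0.011,-0.003,0.045],"dr":[0,0,0]},{"grip":1,"xyz":[0.011,-0.003,0.045],"dr":[0,0,0]}]'; python3 - <<'E'
from g import *
here(0)
E
python3 -m jog '[{"grip":1,"xyz":[0.001,0,0],"dr":[0,0,0]},{"grip":1,"xyz":[0.002,0,0],"dr":[0,0,0]},{"grip":1,"xyz":[0.002,0,0],"dr":[0,0,0]}]'; python3 - <<'E'
from g import *
here(0)
E
```

```text
time: 22.93
eef_pos: [0.4295, -0.2505, 0.0036]
tcp_rot: [0.994, 0.107, 0.0, 0.0]
contact_force: [0.1, 0.0, -0.4]
opening: -0.002
t 22.93 tcp [ 429.4542 -250.5374    3.6307] yaw 12.32 tilt [ 0.0007 -0.0007 -1.    ] F [ 0.1431  0.0348 -0.4092] open -0.002 q [-0.7325  0.22    2.137  -0.      0.7836 -0.9475]
bar centre jig -41.09619122369919 5.573102659415775 dyaw 0.12385287736057293
time: 23.18
eef_pos: [0.4304, -0.2501, 0.003]
tcp_rot: [0.994, 0.107, -0.0, -0.0]
contact_force: [0.4, -0.0, 0.2]
opening: -0.0
t 23.18 tcp [ 430.3549 -250.1007    3.0375] yaw 12.26 tilt [-0.0004  0.0003 -1.    ] F [ 0.4105 -0.0164  0.2453] open -0.000 q [-0.7305  0.223   2.1348 -0.0001  0.7844 -0.9444]
bar centre jig -40.12352436062511 5.809620504656839 dyaw 0.05972930138462296
```

```bash
python3 -m jog '[{"grip":1,"xyz":[0.001,0,0],"dr":[0,0,0]},{"grip":1,"xyz":[0.002,0,0],"dr":[0,0,0]},{"grip":1,"xyz":[0.002,0,0],"dr":[0,0,0]}]';python3 -m jog '[{"grip":1,"xyz":[0.0005,0,0],"dr":[0,0,0]},{"grip":1,"xyz":[0.001,0,0],"dr":[0,0,0]},{"grip":1,"xyz":[0.001,0,0],"dr":[0,0,0]}]'; python3 - <<'E'
from g import *
here(0)
E
```

```text
time: 23.43
eef_pos: [0.4315, -0.2497, 0.0027]
tcp_rot: [0.994, 0.107, -0.001, -0.0]
contact_force: [-3.7, -1.7, 1.7]
opening: 0.001
time: 23.68
eef_pos: [0.4317, -0.2496, 0.0027]
tcp_rot: [0.994, 0.107, -0.002, -0.001]
contact_force: [-6.7, -1.9, 2.7]
opening: -0.004
t 23.68 tcp [ 431.6924 -249.5699    2.6669] yaw 12.33 tilt [-0.0045  0.0008 -1.    ] F [-6.6977 -1.9007  2.7462] open -0.004 q [-0.7267  0.2272  2.1304 -0.0034  0.7879 -0.9395]
bar centre jig -38.704056838507704 6.0457835880938955 dyaw 0.12964326533553105
```

```bash
python3 -m jog '[{"grip":1,"xyz":[0.0005,0,0],"dr":[0,0,0]},{"grip":1,"xyz":[0.001,0,0],"dr":[0,0,0]},{"grip":1,"xyz":[0.0015,0,0],"dr":[0,0,0]},{"grip":1,"xyz":[0.0015,0,0],"dr":[0,0,0]}]'; python3 - <<'E'
from g import *
here(0)
E
python3 -m jog '[{"grip":1,"xyz":[-0.006,0,0],"dr":[0,0,0]},{"grip":1,"xyz":[-0.014,0,0],"dr":[0,0,0]},{"grip":1,"xyz":[-0.014,0,-0.025],"dr":[0,0,0]},{"grip":1,"xyz":[-0.014,0,-0.06],"dr":[0,0,0]},{"grip":1,"xyz":[-0.014,-0.03,-0.1],"dr":[0,0,0]},{"grip":1,"xyz":[-0.014,-0.06,-0.1],"dr":[0,0,0]},{"grip":1,"xyz":[-0.004,-0.1,-0.1],"dr":[0,0,0]},{"grip":1,"xyz":[0.006,-0.14,-0.1],"dr":[0,0,0]},{"grip":1,"xyz":[0.02,-0.18,-0.1],"dr":[0,0,0]},{"grip":1,"xyz":[0.03,-0.22,-0.1],"dr":[0,0,0]},{"grip":1,"xyz":[0.05,-0.26,-0.1],"dr":[0,0,0]},{"grip":1,"xyz":[0.05,-0.26,-0.1],"dr":[0,0,0]}]'; python3 - <<'E'
from g import *
here(0)
shot('top','t17');shot('scene','s17')
cv2.imwrite('pics/z21.png',np.hstack([cv2.resize(cv2.imread('pics/s17.png')[300:400,285:375],None,fx=4.4,fy=4.4,interpolation=2),cv2.resize(cv2.imread('pics/t17.png')[240:310,385:480],None,fx=4.1,fy=440/70.,interpolation=2)]))
E
```

```text
time: 24.02
eef_pos: [0.4319, -0.2495, 0.0026]
tcp_rot: [0.994, 0.108, -0.004, -0.001]
contact_force: [-10.9, -4.7, 5.9]
opening: -0.002
t 24.02 tcp [ 431.9223 -249.5269    2.618 ] yaw 12.39 tilt [-0.0078  0.0009 -1.    ] F [-10.8643  -4.678    5.8778] open -0.002 q [-0.7253  0.229   2.1283 -0.0064  0.7907 -0.937 ]
bar centre jig -38.4702690671028 6.039228071465918 dyaw 0.18939044680723427
time: 25.02
eef_pos: [0.4282, 0.0212, 0.103]
tcp_rot: [0.994, 0.11, 0.001, -0.002]
contact_force: [0.5, -0.3, 0.8]
opening: 0.001
t 25.02 tcp [428.21    21.171  103.0456] yaw 12.63 tilt [ 0.001   0.0033 -1.    ] F [ 0.4896 -0.2791  0.7548] open 0.001 q [-0.1902 -0.121   2.2649  0.0041  0.9974 -0.4129]
bar centre jig 15.106461904086306 271.4080921310329 dyaw 0.42926121177663745
```

View pics/z21.png

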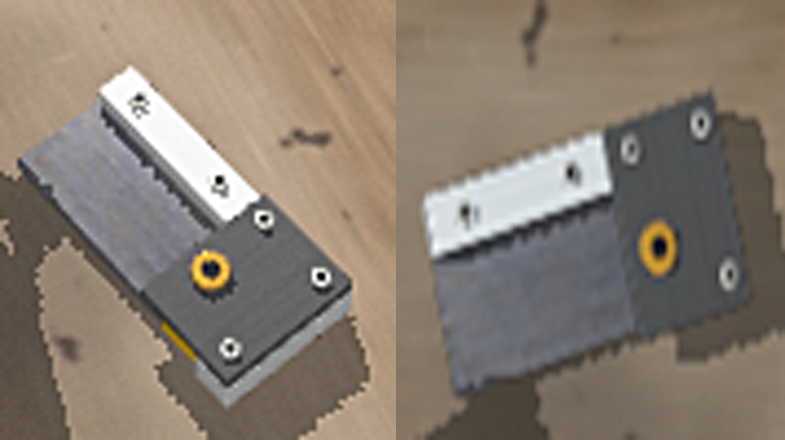

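View pics/t17.png

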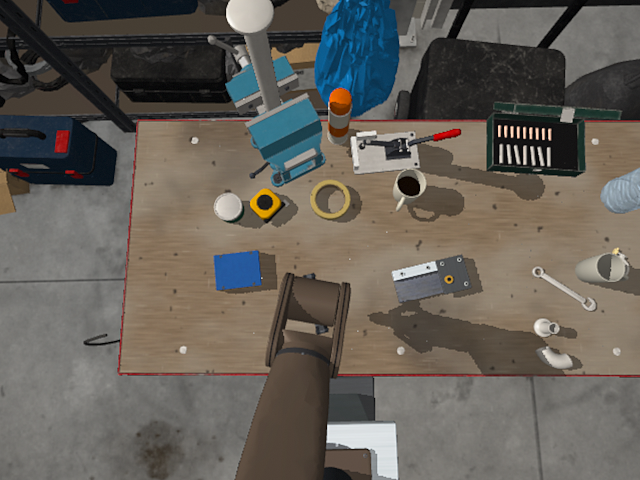

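Both views show the bar parallel to the fence with its plain end level with the fence's end. The bystanders' pixels match the start. Now a metric check of the plain end, the outer edge and the yaw.

```bash
python3 - <<'E'
from g import *
t=cv2.cvtColor(cv2.imread('pics/t17.png'),cv2.COLOR_BGR2RGB);s=cv2.cvtColor(cv2.imread('pics/s17.png'),cv2.COLOR_BGR2RGB)
ex,ey=frame(JY)
hv=cv2.cvtColor(t,cv2.COLOR_RGB2HSV)
for cam,im,roi,fr in(('top',t,(385,240,445,310),(385,240,445,310)),('scene',s,(285,310,345,370),(285,310,345,370))):
    g=mask(im,(100,8,75),(140,70,175),roi); g=cv2.morphologyEx(g,cv2.MORPH_OPEN,np.ones((3,3)))
    f=mask(im,(0,0,185),(180,40,255),fr)
    cv2.imwrite('pics/q_%s.png'%cam,cv2.resize(np.hstack([x[roi[1]:roi[3],roi[0]:roi[2]] for x in(g,f)]),None,fx=5,fy=5,interpolation=0))
    for n,m,z in(('bar',g,.010),('fence',f,.022)):
        c=big(m).reshape(-1,2); W=np.array([ray(cam,p,z)[:2]*1000 for p in c])-O; J=np.column_stack([W@ex,W@ey])
        r=cv2.minAreaRect(J.astype(np.float32)); print(cam,n,'x %.1f..%.1f y %.1f..%.1f'%(*np.percentile(J[:,0],[2,98]),*np.percentile(J[:,1],[2,98])),'ang',r[2],r[1])
        # outer edge & end edge fits
        e=J[(J[:,0]<np.percentile(J[:,0],2)+3)&(J[:,1]>-25)&(J[:,1]<65)]; l=np.polyfit(e[:,1],e[:,0],1); print('  outer edge x at0 %.1f slope deg %.2f'%(l[1],np.degrees(np.arctan(l[0]))))
        a=(t,s)
for n,a,b in(('top','t0','t17'),):
    d=cv2.absdiff(cv2.imread('pics/top0.png'),cv2.imread('pics/t17.png'))
    print('bystander diff px',(d[160:225,205:450].max(2)>25).sum())
E
```

```text
top bar x -26.2..25.0 y -37.4..73.8 ang 88.00054931640625 (113.16117858886719, 51.90509796142578)
  outer edge x at0 -25.0 slope deg -0.32
top fence x 29.1..51.2 y -31.0..75.6 ang 89.7574234008789 (107.7561264038086, 22.500089645385742)
  outer edge x at0 30.2 slope deg -0.05
scene bar x -18.2..20.0 y -26.6..46.6 ang 4.99868106842041 (39.66169357299805, 76.79728698730469)
  outer edge x at0 -21.9 slope deg 6.86
scene fence x 26.2..49.6 y -31.7..72.1 ang 89.72432708740234 (104.50984954833984, 23.39533805847168)
  outer edge x at0 26.9 slope deg 0.18
bystander diff px 0
```

View pics/q_top.png

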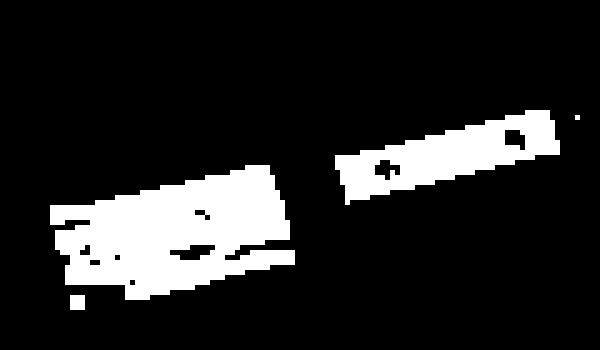

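```bash
python3 -m jog '[{"grip":1,"xyz":[0,0,0],"dr":[0,0,0]},{"grip":1,"xyz":[0,0,0],"dr":[0,0,0]},{"grip":1,"xyz":[0,0,0],"dr":[0,0,0]}]'; python3 - <<'E'
from plant import ctrl
print(ctrl.sign_off())
E
```

```text
time: 25.37
eef_pos: [0.4282, 0.0142, 0.1029]
tcp_rot: [0.994, 0.105, -0.0, -0.0]
contact_force: [0.8, -0.6, -0.6]
opening: 0.002
the job is handed in; nothing more can be done
None
```

The bar is home in the drill jig, flush along the fence and against the end stop, and I handed the job in at 25.4 s of the 72 s allowed.

**What I did:** I drew the bar out of the rack by its yellow end and let go of it on the bench. I then took it again near the plain end and slid it under the bush plate without lifting it. The fence leaves no room for a finger beside the bar once it is flush, so I released it about 33 mm short of the stop. I finished by pushing with shut fingers: on the plain end, then from the side, the plain end to the stop, and the side once more.

**Last checks:**
- **Stop:** the push stalled at about 14 N, against the 40 N limit.
- **Fence:** the push stalled at about 12 N, at the same place in both side pushes, to within 0.1 mm.
- **Top camera:** the plain end was within about 2 mm of level with the fence's end, and the outer edge was parallel to the fence within about 0.3°.
- **Bystanders:** the area of the top picture with the tape measure, mug, masking tape and tin had not changed from the start.
- **Robot:** it stood clear of everything, shut, at about 100 mm height.

**Disagreed or failed:** the two cameras differed by 2–4 mm in position, so I relied on contact forces for the final seating. The scene-camera edge measurement at the end was unusable because a shadow broke up the bar's outline. I did not repeat the end push after the last side push.

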